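# Reload a filter media cassette and press it home

### The job

Reload the fish tank's filter cassette: stack every round ceramic disc lying on the shelf in its round bay and every oblong ceramic bar in its oblong bay. Once everything is loaded, take the hand press and push each stack squarely down, centred in its bay, until the sprung grate beneath bottoms out level and stays down; then stand the hand press upright back on its cork coaster. Leave the jar, dish, canister, scraper and net where they are.

Things in the scene. Friction and masses are not known exactly. Their poses are not given: they have to be found in the camera images.
- cassette: grey filter media cassette, fixed; foot 98 (x) by 222 (y) mm, rim 70 mm high, walls 5 mm. Two open-topped bays along its y: round bay towards -y, oblong bay towards +y. Each bay has a 40 mm wide finger notch in the middle of its -x and +x sides, open from the rim down to 35 mm height, for fingers closing along x. Origin at its underside between the bays, z up
- round_bay (a point): centre of the round bay at rim height (70 mm); bore 74 mm
- oblong_bay (a point): centre of the oblong bay at rim height (70 mm); inside 58 mm along the cassette's x, 98 mm along its y
- round_grate (a joint): travel of the round bay's white sprung grate (69 mm round): 0 up (its top 30 mm below the rim), 0.018 m bottomed out (48 mm below). It moves at about 3 N, a sprung ball catch takes 7 to 15 N to pass at 7 to 11 mm; it tips if pressed off centre (2 N m per rad), snaps down over its last 2 mm, and the catch then keeps it down and level when let go
- round_grate_top (a point): centre of the top face of the round bay's grate; its z is the face's normal
- oblong_grate (a joint): the same for the oblong bay's grate (54 by 94 mm): 0 up, 0.018 m bottomed out, same springs and catch
- oblong_grate_top (a point): centre of the top face of the oblong bay's grate; its z is the face's normal
- tamper: hand press: flat round steel foot 48 mm wide and 12 mm thick, 18 mm stem, and a round upright dark wooden handle 28 mm wide from 40 to 100 mm above the foot's underside; 0.35 kg; stands upright on the coaster. Origin at the centre of the foot's underside, z along the handle
- coaster: round cork coaster 100 mm wide, 5 mm thick, fixed on the shelf: the hand press's place. Origin at the centre of its underside
- pellet_jar: capped brown pellet jar, 66 mm wide, 100 mm high, on a low round turntable tray 210 mm wide and 16 mm high (bystander). Origin at the centre of its underside
- feed_dish: blue ceramic feeding dish, 80 mm wide, 28 mm high, on the same tray (bystander). Origin at the centre of its underside
- scraper: grey plastic algae scraper lying flat, 180 mm long, blade 85 mm wide (bystander). Origin on its underside in the handle line, blade towards its +x
- net: green plastic net frame with rigid mesh lying flat, head 94 by 84 mm, handle 130 mm towards its +x, 8 mm high (bystander). Origin at the middle of the head's underside
- canister: small aluminium canister, 60 mm wide, 75 mm high (bystander). Origin at the centre of its underside
- disc1: round sintered ceramic media disc, 66 mm wide, 14 mm thick, 50 g, lying flat; origin at the centre of its underside, z up; may be absent
- disc2: round sintered ceramic media disc, 66 mm wide, 14 mm thick, 50 g, lying flat; origin at the centre of its underside, z up; may be absent
- disc3: round sintered ceramic media disc, 66 mm wide, 14 mm thick, 50 g, lying flat; origin at the centre of its underside, z up; may be absent
- bar1: oblong sintered ceramic media bar, 50 (x) by 90 (y) mm, 14 mm thick, 60 g, lying flat; origin at the centre of its underside, z up; may be absent
- bar2: oblong sintered ceramic media bar, 50 (x) by 90 (y) mm, 14 mm thick, 60 g, lying flat; origin at the centre of its underside, z up; may be absent
- bar3: oblong sintered ceramic media bar, 50 (x) by 90 (y) mm, 14 mm thick, 60 g, lying flat; origin at the centre of its underside, z up; may be absent
Mind the look-alikes: they are no part of the job. What is shaped like the bar2 but red or yellow is not meant.

How it is judged:
By the outcome, as a careful person would: the job done as asked, in the order asked, and still so for the second after the job is handed in, with the robot touching nothing.
Of disc1, disc2, disc3 only 2 to 3 are there at a start; the rules pass over those that are not, and their reading is None.
Of bar1, bar2, bar3 only 2 to 3 are there at a start; the rules pass over those that are not, and their reading is None.
At some moment in a run one of disc1, disc2, disc3, bar1, bar2, bar3, tamper may be knocked a few centimetres aside while the robot is not near it.
It also fails if it takes over 210 s, if anything falls off the work surface, if the arm or the gripper's body presses on something with over 40 N, if the wrist force passes 120 N, or if a joint passes its speed limit or range.

### The arm

A 6-joint arm with a two-finger parallel gripper is mounted at the origin on the work surface. World frame = base frame: x ahead of the robot, y to its left, z up, the work surface at z = 0. Lengths are in m, angles in rad, forces in N, time in s.
With the tool pointing down it reaches from about 0.225 to 0.875 m from the base axis. Payload 3.4 kg.
Tool frame: the origin (TCP) lies at the very end of the fingers, on their centre line; the grasp point (between the pads) lies 19 mm behind it (manip.hold_point_z is the distance from the TCP to the grasp point, in m); z points along the fingers, x is the direction in which the jaws open and shut, and the axes are right-handed (so a half turn about z gives the same grasp; the last joint's range is limited). The gripper opens to 85 mm and grips with 20 to 120 N. Pads are 22 mm wide; open, the fingers measure 114 mm over their backs; the gripper's body (76 mm by 85 mm) begins 54 mm behind the grasp point. The pads swing forward as they close: fully open they stand 13 mm farther back than shut.
Start: joints at [1.171, 0.276, 1.505, -0, 1.361, -0.121], TCP at [0.158, 0.553, 0.207] pointing down, gripper open.
Joint ranges: [-2.89, 2.89], [-0.75, 2.08], [0.22, 2.7], [-1.18, 4.32], [0.11, 2.71], [-2.7, 2.7]. Speed limits (rad/s): [2.57, 2.57, 3.14, 3.14, 3.14, 3.14].

### API

Orientations are given as a unit quaternion [w, x, y, z].
In Python, from rig import manip gives the robot as it stands.
- The arm moves only by the tool apply_moves, never from a script. Its argument "commands" is one flat list of numbers, 6 for each row, row after row: the shift along the tool's x, y, z normalised to -1 to 1, where 1 is 0.03 m, then the turn, a rotation vector about the tool's x, y, z normalised to -1 to 1, where 1 is 0.15 rad. A call has 1 to 20 rows; each row shifts and turns the commanded pose from where the row before left it, along the tool's axes as they then stand; what a row does not reach is not made up. A row lasts 1/10 s, in which the tool goes at most 50 mm and 8.59 degrees, less where a joint would pass 70% of its speed; a pose out of reach is approached as far as the arm can. A call with a number of a shift or a turn outside -1 to 1 is refused whole. A call with a gripper value outside its range is refused whole. "jaw" is the opening, from -1 (shut) to 1 (fully open), set as the call begins (left out, the last holds). The fingers move at their own pace and stop on an object; "newtons" is the grip in N (left out, the last holds). Time passes only in rows, so rows that do not move let the fingers close. It gives the time, the measured TCP pose, the force and the opening at its end, in the units of the state.
- manip.get_state(): the state, without advancing time (a new reading comes with each control period).
- manip.get_image(name): name is "side" or "top" or "wrist"; returns a dict with "frame" (400x640x3 uint8, red, green, blue), "fx", "fy", "cx", "cy" (pixels), "extrinsics" (4x4, takes a point from camera to world coordinates); the wrist camera has in their place "mount" (4x4, takes a point from camera to tool coordinates, whose origin is the TCP and whose axes are the tool frame's). Camera axes: x right, y up, looking along -z (the intrinsics and any distortion apply to the point x, -y, -z); pixel columns grow to the right and rows downward; lengths in m; the calibration is good to about 2 mm. A picture is of the moment at which its call begins: read the wrist's pose just before it. There is no depth.
- manip.sign_off(): hands the job in, once; it reports no verdict.
The state is a dict: "clock": time; "qpos": joint angles; "qd": joint speeds; "effort": joint torques, N m; "position": TCP position; "ee_rot": TCP orientation; "contact_force": force on the tool from outside, world axes, zero at the start; "moment": the same for the moment, N m; "width": finger opening in m.
Only numpy, scipy, OpenCV 4.12 (cv2) and the standard library are available. Lean on these libraries where they do the work, as an engineer would, in place of code of your own. Each camera call takes 0.05 s, during which the arm holds its last target. There are 200 camera calls.

## Working session

There is one attempt and no reset: what is moved stays moved. The work goes in short steps, Python scripts to look and compute and a tool call to move; the robot and the scene stay as the last step left them, time stands still between calls to the robot, and variables do not carry over. Pictures are saved under pics/ and viewed, about 12 in all and at most 16, crops included, and the job is handed in when it is done.

Besides the shell and the picture viewer there is one more tool, called after "Emit:" as name(argument=value, ...) on one line, values as JSON. apply_moves: Moves the arm, as the interface text tells. Scaled input: -1 to 1 covers 0.03 m each way for a shift and 0.15 rad each way for a turn. Its arguments: {"type":"object","properties":{"commands":{"type":"array"},"jaw":{"type":"number"},"newtons":{"type":"number"}},"required":["commands"]}

```bash
ls; mkdir -p pics
cat > h.py <<'E'
import numpy as np, cv2
from rig import manip
from scipy.spatial.transform import Rotation as R
def T():
    s=manip.get_state(); q=s['ee_rot']; M=np.eye(4)
    M[:3,:3]=R.from_quat([q[1],q[2],q[3],q[0]]).as_matrix(); M[:3,3]=s['position']; return M
def look(name,fn=None):
    t=T(); d=manip.get_image(name)
    d['E']=t@np.array(d['mount']) if name=='wrist' else np.array(d['extrinsics'])
    if fn: cv2.imwrite('pics/'+fn,d['frame'][:,:,::-1]); np.savez('pics/'+fn+'.npz',**{k:v for k,v in d.items() if k!='extrinsics' and k!='mount'})
    return d
def ray(d,u,v):
    r=d['E'][:3,:3]@np.array([(u-d['cx'])/d['fx'],-(v-d['cy'])/d['fy'],-1]); return d['E'][:3,3],r
def onz(d,u,v,z):
    o,r=ray(d,u,v); return o+r*(z-o[2])/r[2]
def proj(d,p):
    c=d['E'][:3,:3].T@(np.array(p)-d['E'][:3,3]); return d['cx']+d['fx']*c[0]/-c[2], d['cy']-d['fy']*c[1]/-c[2]
def tri(d1,p1,d2,p2):
    o1,r1=ray(d1,*p1);o2,r2=ray(d2,*p2); A=np.c_[r1,-r2]; t=np.linalg.lstsq(A,o2-o1,rcond=None)[0]
    a=o1+r1*t[0];b=o2+r2*t[1]; return (a+b)/2,np.linalg.norm(a-b)
E
python3 - <<'E'
from h import *
print(manip.get_state()); print(manip.hold_point_z)
for n in('top','side','wrist'):
    d=look(n,n+'0.png'); print(n,{k:v for k,v in d.items() if k not in('frame',)})
E
```

```text
pics
{'clock': 0.0, 'qpos': array([ 1.17099950e+00,  2.76616282e-01,  1.50615419e+00,  2.74437727e-05,
        1.36068846e+00, -1.20999516e-01]), 'qd': array([ 0.00039155, -0.00080861,  0.00044784, -0.00160232, -0.00095121,
        0.00013816]), 'effort': array([ 2.06687626e-03, -4.16783416e+01, -2.45806789e+01, -2.80708491e-04,
        1.13067072e-02,  1.92092187e-05]), 'position': array([0.15800855, 0.55226415, 0.20641922]), 'ee_rot': array([ 4.56091159e-04,  7.98499847e-01,  6.01994289e-01, -8.14192860e-04]), 'contact_force': array([-0.66624644, -0.36571109, -0.3117497 ]), 'moment': array([-0.01202115,  0.0331305 , -0.01648275]), 'width': 0.08525225445419929}
0.0187
top {'fx': 425.10955885430235, 'fy': 425.10955885430235, 'cx': 315.92402451989136, 'cy': 203.57342596606452, 'extrinsics': array([[-1.02814691e-03,  9.92515793e-01, -1.22112010e-01,
         3.84120333e-01],
       [-9.99941474e-01, -2.33552780e-03, -1.05637561e-02,
         1.67400721e-02],
       [-1.07698908e-02,  1.22094002e-01,  9.92460107e-01,
         1.15315907e+00],
       [ 0.00000000e+00,  0.00000000e+00,  0
[... 1018 characters left out ...]
x': 284.8133360414193, 'fy': 284.8133360414193, 'cx': 320.2676633329931, 'cy': 201.39731727113696, 'mount': array([[ 9.99999754e-01,  5.57008249e-04,  4.26975986e-04,
        -1.37832866e-03],
       [ 6.56119499e-04, -9.57927918e-01, -2.87008143e-01,
        -7.27386657e-02],
       [ 2.49146314e-04,  2.87008352e-01, -9.57928047e-01,
        -1.66203710e-01],
       [ 0.00000000e+00,  0.00000000e+00,  0.00000000e+00,
         1.00000000e+00]]), 'E': array([[ 0.27582878, -0.92096424, -0.27521509,  0.08783679],
       [ 0.96120492,  0.26371621,  0.0808632 ,  0.57124528],
       [-0.00189344, -0.2868425 ,  0.95797588,  0.37276203],
       [ 0.        ,  0.        ,  0.        ,  1.        ]])}
```

View pics/top0.png

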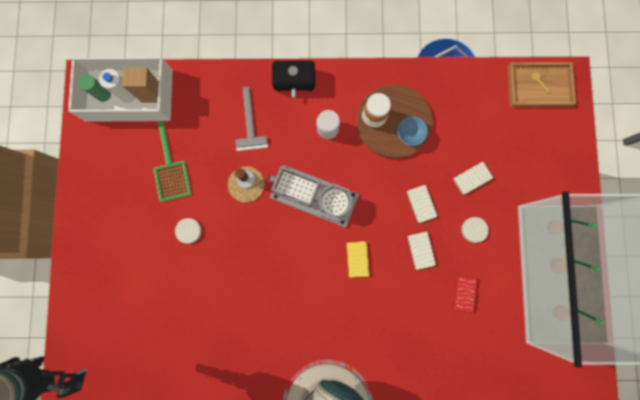

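View pics/side0.png

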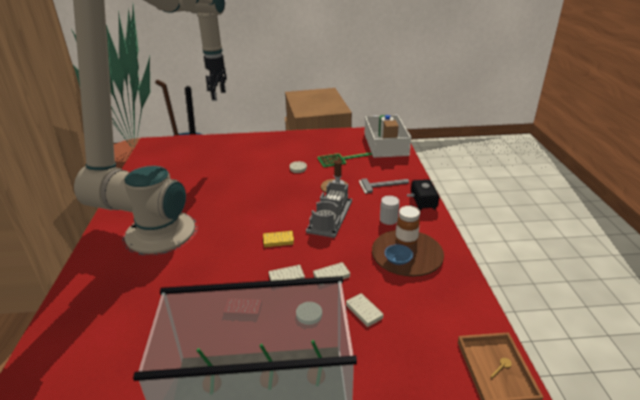

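The top view shows cream discs at (188,231) and (475,230), and cream bars at (422,203), (473,178) and (422,251). The look-alikes are the yellow bar at (358,259) and the red bar at (467,295), and both are to be left alone. The canister at (328,124) is also pale, but it is not a disc. The cassette is at (315,195) with the oblong bay on the left, and the press is on its coaster at (245,182). The side view shows the same items, with only two discs.

```bash
cat >> h.py <<'E'
def blobs(d,lo,hi,amin=100,amax=1e9):
    m=cv2.inRange(cv2.cvtColor(d['frame'],cv2.COLOR_RGB2HSV),np.array(lo),np.array(hi))
    m=cv2.morphologyEx(m,cv2.MORPH_CLOSE,np.ones((5,5)))
    c=cv2.findContours(m,cv2.RETR_EXTERNAL,cv2.CHAIN_APPROX_NONE)[0]
    return [x for x in c if amin<cv2.contourArea(x)<amax]
def rect(d,c,z):
    P=np.array([onz(d,u,v,z)[:2] for u,v in c[:,0,:]]).astype(np.float32)
    (x,y),(a,b),t=cv2.minAreaRect(P*1000)
    if a<b: a,b,t=b,a,t+90   # t = direction of long side, deg
    return x/1000,y/1000,a,b,(t+90)%180-90
def cen(c):
    m=cv2.moments(c); return m['m10']/m['m00'],m['m01']/m['m00']
E
python3 - <<'E'
from h import *
d=look('top'); s=look('side')
S=[(cen(c)) for c in blobs(s,(12,0,140),(45,110,255),40,3000)]
for c in blobs(d,(12,0,150),(45,110,255),150,2500):
    u=cen(c); r=rect(d,c,.014); pu=proj(s,onz(d,*u,.014))
    k=[q for q in S if np.hypot(q[0]-pu[0],q[1]-pu[1])<15]
    print(np.round(u),np.round(r,3), 'area',cv2.contourArea(c), [np.round(tri(d,u,s,q)[0],3) for q in k])
for n,u in dict(casL=(276,179),round=(336,203),obl=(297,187),coast=(247,184),tank=(520,207)).items(): print(n,onz(d,*u,.07))
h=cv2.cvtColor(d['frame'],cv2.COLOR_RGB2HSV)
for u,v in((188,231),(475,230),(422,203),(300,165),(300,174)): print(h[v,u])
cv2.imwrite('pics/crop.png',cv2.resize(d['frame'][150:310,150:510,::-1],None,fx=2.2,fy=2.2,interpolation=cv2.INTER_CUBIC))
E
```

```text
[324. 379.] [ 6.40000e-02  4.00000e-03  1.69412e+02  8.61020e+01 -8.98620e+01] area 1062.0 [array([0.073, 0.008, 0.003])]
[627. 379.] [ 6.9000e-02 -7.6800e-01  9.2898e+01  6.1484e+01  8.7000e-02] area 689.5 []
[421. 250.] [ 0.398 -0.251 90.935 52.928 12.546] area 634.0 [array([ 0.401, -0.251,  0.013])]
[188. 230.] [ 0.452  0.373 65.151 61.813 89.921] area 442.5 [array([0.454, 0.374, 0.013])]
[475. 229.] [ 0.454 -0.394 67.079 61.399 89.886] area 469.0 [array([ 0.456, -0.396,  0.011])]
[422. 204.] [ 0.524 -0.256 90.945 53.691 18.599] area 615.0 [array([ 0.527, -0.256,  0.015])]
[312. 195.] [5.47000e-01 3.60000e-02 1.98355e+02 8.97870e+01 6.80010e+01] area 1537.0 []
[473. 178.] [  0.593  -0.396  93.849  50.743 -60.506] area 598.0 [array([ 0.597, -0.398,  0.009])]
[327. 122.] [ 7.5300e-01 -2.0000e-03  5.8570e+01  5.7801e+01 -7.3086e+01] area 320.0 [array([ 0.738, -0.002,  0.07 ])]
[376. 107.] [  0.788  -0.136  98.686  67.127 -27.698] area 576.0 []
[251. 142.] [  0.761   0.206 168.773  77.164   1.226] area 235.5 []
casL [0.5817193  0.13154666 0.07      ]
round [ 0.51875341 -0.02325858  0.07      ]
obl [0.56060424 0.07706934 0.07      ]
coast [0.56881997 0.20649957 0.07      ]
tank [ 0.50735781 -0.49244836  0.07      ]
[ 23  32 214]
[ 24  33 211]
[ 23  32 218]
[  2 192 186]
[ 20  17 139]
```

View pics/crop.png

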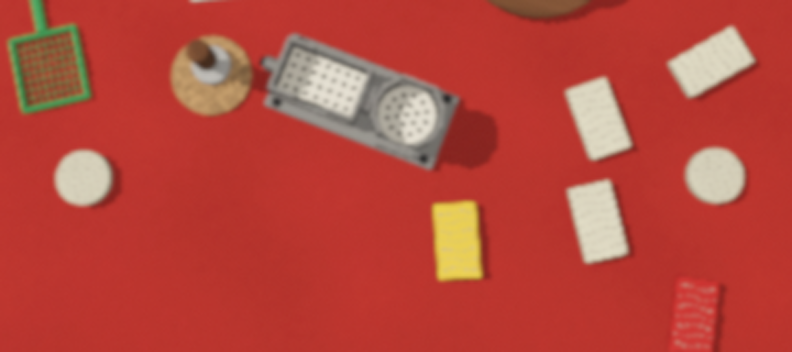

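The crop confirms two cream discs and three cream bars, with the yellow and red bars as decoys. Next I move over the cassette.

```bash
cat >> h.py <<'E'
def plan(x,y,z,yaw):
    """units to reach TCP xyz with tool x at yaw (deg, world, mod 180): turn first, then shift along the turned tool axes"""
    M=T(); now=np.degrees(np.arctan2(M[1,0],M[0,0])); yaw=now+((yaw-now+90)%180-90)
    t=np.radians(yaw); G=np.c_[[np.cos(t),np.sin(t),0],[np.sin(t),-np.cos(t),0],[0,0,-1]]
    r=R.from_matrix(M[:3,:3].T@G).as_rotvec()/.15; s=G.T@(np.array([x,y,z])-M[:3,3])/.03
    st=manip.get_state()
    print('turn',np.round(r,2),'shift',np.round(s,2),'| yaw',round(now,1),'->',round(yaw,1),'pos',np.round(M[:3,3],4),'q6 %.2f t %.1f w %.4f'%(st['qpos'][5],st['clock'],st['width']))
E
python3 -c "
from h import *
plan(.54,.03,.25,-22)
plan(.54,.03,.25,-21.9+90)"
```

```text
turn [-0.    0.   -9.77] shift [-18.33 -11.38  -1.44] | yaw 74.0 -> 158.0 pos [0.1581 0.5526 0.2069] q6 -0.12 t 0.2 w 0.0853
turn [-0.    0.01  0.69] shift [-11.41  18.31  -1.44] | yaw 74.0 -> 68.1 pos [0.1581 0.5526 0.2069] q6 -0.12 t 0.2 w 0.0853
```

Emit:
apply_moves(commands=[0,0,-0.12,0,0,0.93,0,0,-0.12,0,0,0.93,0,0,-0.12,0,0,0.93,0,0,-0.12,0,0,0.93,0,0,-0.12,0,0,0.93,0,0,-0.12,0,0,0.93,0,0,-0.12,0,0,0.93,0,0,-0.12,0,0,0.93,0,0,-0.12,0,0,0.93,0,0,-0.12,0,0,0.93,0,0,-0.12,0,0,0.93,0,0,-0.12,0,0,0.93,0.95,0.59,0,0,0,0,0.95,0.59,0,0,0,0,0.95,0.59,0,0,0,0,0.95,0.59,0,0,0,0,0.95,0.59,0,0,0,0,0.95,0.59,0,0,0,0,0.95,0.59,0,0,0,0,0.95,0.59,0,0,0,0], jaw=1)

```text
clock: 2.25
position: [0.3176, 0.3352, 0.2505]
ee_rot: [-0.0, 0.982, -0.19, 0.0]
contact_force: [0.1, -0.4, 0.6]
width: 0.0854
```

Emit:
apply_moves(commands=[0.95,0.59,0,0,0,0,0.95,0.59,0,0,0,0,0.95,0.59,0,0,0,0,0.95,0.59,0,0,0,0,0.95,0.59,0,0,0,0,0.95,0.59,0,0,0,0,0.95,0.59,0,0,0,0,0.95,0.59,0,0,0,0,0.95,0.59,0,0,0,0,0.95,0.59,0,0,0,0,0.95,0.59,0,0,0,0,0,0,0,0,0,0,0,0,0,0,0,0])

```text
clock: 3.55
position: [0.5353, 0.0385, 0.25]
ee_rot: [-0.0, 0.982, -0.191, -0.001]
contact_force: [-0.2, 0.5, -0.3]
width: 0.0853
```

```bash
sed -i 's/^    M=T(); now.*/    M=T(); now=np.degrees(np.arctan2(M[1,0],M[0,0])); b=np.degrees(np.arctan2(y,x)); yaw=b+((yaw-b+90)%180-90)/' h.py
python3 -c "
from h import *
plan(.54,.03,.25,-22)
d=look('wrist','cas.png')"
```

```text
turn [-0.    0.01  0.  ] shift [0.25 0.21 0.  ] | yaw -22.0 -> -22.0 pos [0.5353 0.0385 0.25  ] q6 0.33 t 3.5 w 0.0853
```

View pics/cas.png

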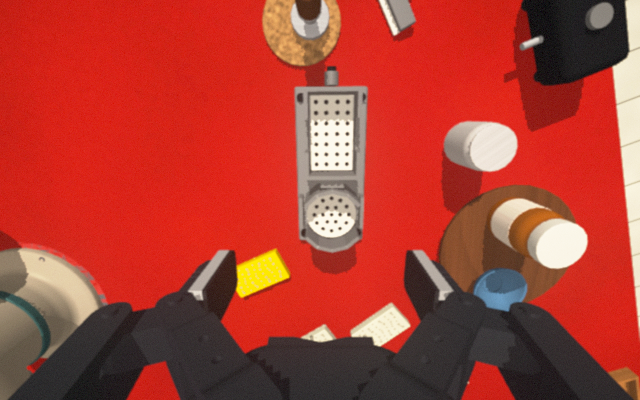

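The wrist view shows the cassette upright in the image: oblong bay at (331,132), round bay at (331,213), spigot at (332,75). I'll enlarge it and take a second view from a shifted place.

Emit:
apply_moves(commands=[0.25,0.8,0.5,0,0,0,0,0.8,0.5,0,0,0,0,0.4,0.5,0,0,0,0,0,0,0,0,0,0,0,0,0,0,0])

```text
clock: 4.1
position: [0.5197, -0.0184, 0.206]
ee_rot: [-0.0, 0.982, -0.19, 0.0]
contact_force: [-0.1, -0.4, 0.2]
width: 0.0854
```

```bash
python3 -c "
from h import *
d=look('wrist','cas2.png'); print(T()[:3,3])
a=cv2.imread('pics/cas.png')[60:260,270:400]; b=d['frame'][:,:,::-1][0:260,250:410]
a=cv2.resize(a,None,fx=2.3,fy=2.3,interpolation=2);b=cv2.resize(b,None,fx=2.3,fy=2.3,interpolation=2)
o=np.zeros((600,a.shape[1]+b.shape[1]+10,3),np.uint8);o[:a.shape[0],:a.shape[1]]=a;o[:b.shape[0],-b.shape[1]:]=b;cv2.imwrite('pics/cc.png',o);print(o.shape)
"
```

```text
[ 0.52037058 -0.01841146  0.20643537]
(600, 677, 3)
```

View pics/cc.png

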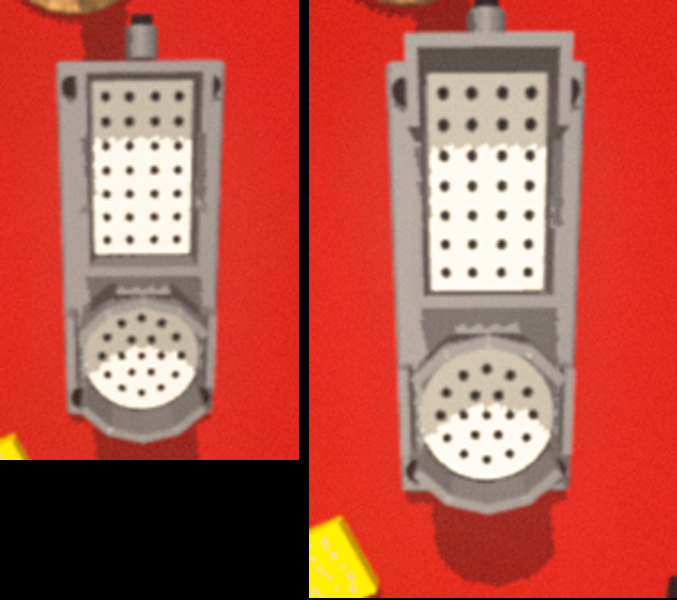

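```bash
cat > grate.py <<'E'
from h import *
V=[dict(np.load('pics/%s.png.npz'%n)) for n in('cas','cas2')]
box=[((305,92,360,172),(300,185,362,242)),((300,28,356,130),(296,148,366,212))]
res=[]
for d,bb in zip(V,box):
    g=cv2.cvtColor(d['frame'],cv2.COLOR_RGB2GRAY); bh=cv2.morphologyEx(g,cv2.MORPH_BLACKHAT,np.ones((9,9)))
    H=[]
    for x0,y0,x1,y1 in bb:
        m=(bh[y0:y1,x0:x1]>50).astype(np.uint8)
        n,l,st,c=cv2.connectedComponentsWithStats(m)
        H.append([tuple(c[i]+[x0,y0]) for i in range(1,n) if 4<st[i,4]<40 and st[i,2]<8 and st[i,3]<8])
    res.append(H); print([len(h) for h in H])
for k,n in enumerate(('oblong','round')):
    P=[];
    for p in res[0][k]:
        w=onz(V[0],*p,.04); q=proj(V[1],w); dist=[np.hypot(q[0]-a,q[1]-b) for a,b in res[1][k]]
        i=int(np.argmin(dist))
        if dist[i]<4: P.append(tri(V[0],p,V[1],res[1][k][i])[0])
    P=np.array(P); print(n,len(P),'mean',P.mean(0).round(4),'std z',P[:,2].std().round(4),'minrect',cv2.minAreaRect((P[:,:2]*1000).astype(np.float32)), 'circ',cv2.minEnclosingCircle((P[:,:2]*1000).astype(np.float32)))
# rim outline: corners of cassette top at oblong end (view1 / view2)
E
python3 grate.py
```

```text
[28, 27]
[29, 23]
oblong 28 mean [0.5674 0.0797 0.0397] std z 0.001 minrect ((567.3470458984375, 79.75626373291016), (78.2420654296875, 40.28286361694336), 68.41075134277344) circ ((567.4827880859375, 79.73870849609375), 43.91112518310547)
round 22 mean [ 0.5295 -0.0218  0.0411] std z 0.0038 minrect ((533.6400756835938, -23.41815948486328), (58.40291213989258, 73.00664520263672), 64.06074523925781) circ ((533.6400756835938, -23.41815185546875), 46.74640655517578)
```

```bash
sed -i 's/^    P=np.array(P);/    P=np.array(P); P=P[abs(P[:,2]-.04)<.003];/' grate.py
cat >> grate.py <<'E'
print(P.round(3).tolist())
e=np.array([np.cos(np.radians(68.4)),np.sin(np.radians(68.4))]); v=P[:,:2].mean(0)-[.5674,.0797]; print('along y',v@e,'along x',v@[e[1],-e[0]])
E
python3 grate.py
```

```text
[28, 27]
[29, 23]
oblong 28 mean [0.5674 0.0797 0.0397] std z 0.001 minrect ((567.3470458984375, 79.75626373291016), (78.2420654296875, 40.28286361694336), 68.41075134277344) circ ((567.4827880859375, 79.73870849609375), 43.91112518310547)
round 19 mean [ 0.527  -0.0223  0.0409] std z 0.0011 minrect ((526.9611206054688, -22.373207092285156), (46.33591842651367, 46.0244140625), 24.861080169677734) circ ((526.9500732421875, -22.64087677001953), 24.31290626525879)
[[0.536, -0.0, 0.04], [0.546, -0.008, 0.04], [0.524, 0.001, 0.043], [0.512, -0.004, 0.039], [0.525, -0.011, 0.04], [0.536, -0.015, 0.042], [0.551, -0.019, 0.042], [0.505, -0.014, 0.04], [0.516, -0.018, 0.042], [0.527, -0.022, 0.041], [0.538, -0.027, 0.041], [0.55, -0.031, 0.042], [0.518, -0.03, 0.042], [0.529, -0.034, 0.04], [0.503, -0.026, 0.041], [0.542, -0.041, 0.042], [0.508, -0.037, 0.041], [0.531, -0.045, 0.043], [0.518, -0.045, 0.039]]
along y -0.10973060582619701 along x 3.898312725751841e-05
```

```bash
python3 -c "
from h import *
plan(.454,-.395,.15,-21.6)"
```

```text
turn [-0.01 -0.01 -0.03] shift [ 2.56 12.49  1.88] | yaw -21.8 -> -21.6 pos [ 0.5204 -0.0184  0.2064] q6 0.21 t 4.2 w 0.0852
```

Emit:
apply_moves(commands=[0.2,0.96,0.14,0,0,0,0.2,0.96,0.14,0,0,0,0.2,0.96,0.14,0,0,0,0.2,0.96,0.14,0,0,0,0.2,0.96,0.14,0,0,0,0.2,0.96,0.14,0,0,0,0.2,0.96,0.14,0,0,0,0.2,0.96,0.14,0,0,0,0.2,0.96,0.14,0,0,0,0.2,0.96,0.14,0,0,0,0.2,0.96,0.14,0,0,0,0.2,0.96,0.14,0,0,0,0.2,0.96,0.14,0,0,0,0,0,0,0,0,0,0,0,0,0,0,0])

```text
clock: 5.65
position: [0.4537, -0.3958, 0.1513]
ee_rot: [-0.0, 0.982, -0.19, 0.0]
contact_force: [0.8, 0.1, -0.1]
width: 0.0857
```

```bash
cat >> h.py <<'E'
def find(z=.014,near=None,lo=(12,0,120),hi=(45,110,255)):
    d=look('wrist')
    for c in blobs(d,lo,hi,800,20000):
        u,v=cen(c); r=rect(d,c,z); x,y,w,h=cv2.boundingRect(c)
        if x>1 and y>1 and x+w<639 and y+h<399: print('blob',np.round((u,v)),'rect x %.4f y %.4f a %.1f b %.1f ang %.1f'%r,'cen',onz(d,u,v,z).round(4)[:2],'fill %.2f'%(cv2.contourArea(c)/w/h))
    return d
E
python3 -c "
from h import *
d=find(); cv2.imwrite('pics/d1.png',d['frame'][:,:,::-1]); plan(.454,-.395,.15,-21.6)"
```

```text
blob [337. 313.] rect x 0.3915 y -0.5797 a 243.3 b 127.5 ang -0.4 cen [ 0.4121 -0.5579] fill 0.50
blob [322. 185.] rect x 0.4554 y -0.3981 a 65.1 b 63.8 ang 68.1 cen [ 0.4558 -0.3973] fill 0.76
blob [445. 137.] rect x 0.5940 y -0.3994 a 91.8 b 50.6 ang -60.7 cen [ 0.5937 -0.3976] fill 0.49
blob [217.  73.] rect x 0.4009 y -0.2553 a 90.1 b 51.7 ang 12.4 cen [ 0.4023 -0.2541] fill 0.50
turn [-0.01 -0.   -0.03] shift [ 0.01 -0.01  0.05] | yaw -21.8 -> -21.6 pos [ 0.4536 -0.3951  0.1514] q6 -0.45 t 5.7 w 0.0855
```

View pics/d1.png

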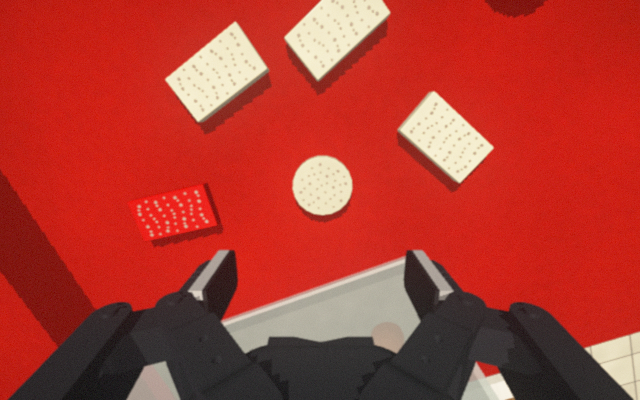

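The wrist view shows the disc centred at (322,185), with bars at (217,73), (337,35) and (445,137), and the red decoy at (175,212). The tank wall is about 9 cm clear of the hand. Next I descend on the disc.

Emit:
apply_moves(commands=[0.09,0.06,0.9,0,0,0,0,0,0.9,0,0,0,0,0,0.9,0,0,0,0,0,0.9,0,0,0,0,0,0.6,0,0,0,0,0,0.3,0,0,0,0,0,0.2,0,0,0,0,0,0.15,0,0,0,0,0,0,0,0,0])

```text
clock: 6.6
position: [0.455, -0.3986, 0.0057]
ee_rot: [0.0, 0.982, -0.19, 0.0]
contact_force: [-0.0, -0.9, -0.6]
width: 0.0853
```

Emit:
apply_moves(commands=[0,0,0.05,0,0,0,0,0,0,0,0,0,0,0,0,0,0,0,0,0,0,0,0,0,0,0,0,0,0,0,0,0,0,0,0,0], jaw=-1, newtons=40)

```text
clock: 7.2
position: [0.4546, -0.3988, 0.0039]
ee_rot: [-0.0, 0.982, -0.19, 0.0]
contact_force: [-0.2, 0.2, -0.5]
width: 0.0001
```

Emit:
apply_moves(commands=[0,0,-1,0,0,0,0,0,-1,0,0,0,0,0,-1,0,0,0,0,0,-1,0,0,0,0,0,-1,0,0,0,0,0,0,0,0,0], jaw=1)

```text
clock: 7.8
position: [0.4568, -0.401, 0.1588]
ee_rot: [0.003, 0.982, -0.19, 0.004]
contact_force: [0.9, -0.8, 0.6]
width: 0.0849
```

```bash
python3 -c "
from h import *
d=find(); cv2.imwrite('pics/d2.png',d['frame'][:,:,::-1]); plan(.454,-.395,.15,-21.6)"
```

```text
blob [334. 309.] rect x 0.3941 y -0.5867 a 248.8 b 140.3 ang -0.3 cen [ 0.4119 -0.5633] fill 0.53
blob [317. 180.] rect x 0.4554 y -0.3979 a 64.9 b 63.8 ang 68.0 cen [ 0.4559 -0.3973] fill 0.76
blob [437. 133.] rect x 0.5943 y -0.3997 a 91.9 b 50.6 ang -60.7 cen [ 0.5939 -0.3978] fill 0.49
blob [213.  69.] rect x 0.4010 y -0.2554 a 90.2 b 52.0 ang 12.4 cen [ 0.4024 -0.2542] fill 0.50
turn [ 0.02 -0.03 -0.03] shift [-0.11 -0.13  0.21] | yaw -21.9 -> -21.6 pos [ 0.4557 -0.3999  0.1563] q6 -0.45 t 7.8 w 0.0854
```

View pics/d2.png

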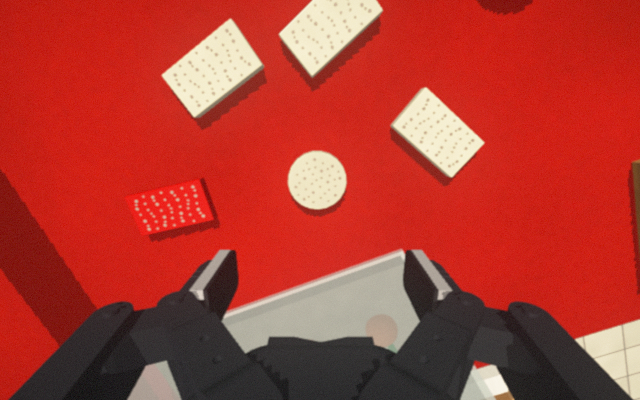

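Fingers shut fully, yet the disc at (317,180) has not moved, so they missed it. I'll descend again and look before closing.

Emit:
apply_moves(commands=[-0.03,-0.07,0.9,0.02,-0.03,0,0,0,0.9,0,0,0,0,0,0.9,0,0,0,0,0,0.9,0,0,0,0,0,0.9,0,0,0,0,0,0.4,0,0,0,0,0,0.15,0,0,0,0,0,0,0,0,0,0,0,0,0,0,0])

```text
clock: 8.75
position: [0.4548, -0.3966, 0.0033]
ee_rot: [-0.001, 0.982, -0.19, -0.001]
contact_force: [0.3, -0.1, -0.7]
width: 0.0856
```

```bash
python3 -c "
from h import *
d=look('wrist'); s=look('side'); plan(.4556,-.3977,0.004,-21.6)
print('tcp in wrist',proj(d,T()[:3,3]),'in side',proj(s,T()[:3,3]),'disc in wrist',proj(d,[.4556,-.3977,.014]))
u,v=map(int,proj(s,T()[:3,3]));u0=max(u-60,0);v0=max(v-80,0)
a=cv2.resize(s['frame'][v0:v0+133,u0:u0+133],(400,400),interpolation=2); b=d['frame'][:,120:520]
print(u0,v0);cv2.imwrite('pics/low.png',np.hstack([a,b])[:,:,::-1])"
```

```text
turn [-0.01  0.01 -0.03] shift [ 0.03  0.02 -0.01] | yaw -21.9 -> -21.6 pos [ 0.4549 -0.3966  0.0036] q6 -0.45 t 8.8 w 0.0853
tcp in wrist (np.float64(319.754302780645), np.float64(234.80156156243675)) in side (np.float64(307.57849800757623), np.float64(313.27550985373097)) disc in wrist (np.float64(321.42223547407144), np.float64(242.8337593762022))
247 233
```

View pics/low.png

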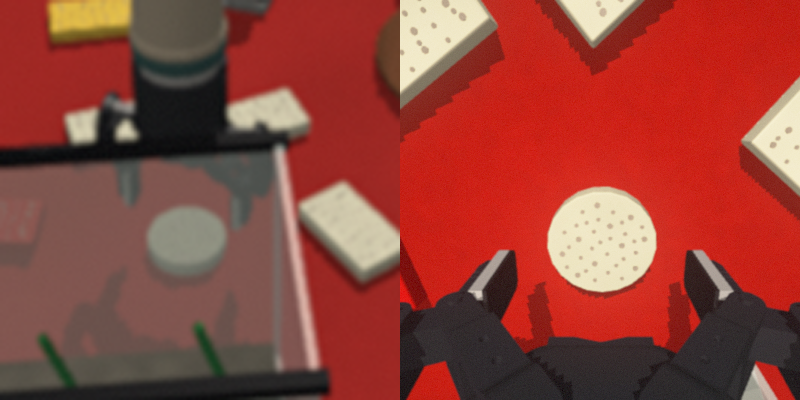

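```bash
python3 -c "
from h import *
d=look('wrist'); s=look('side'); M=np.linalg.inv(T())
for w,q in(((235,252),(290,300)),((405,252),(327,308))):
    p,e=tri(d,w,s,q); print(p.round(4),'gap',round(e,4),'tool',(M@np.r_[p,1]).round(4))
"
```

```text
[ 0.4135 -0.377   0.0338] gap 0.0024 tool [-0.0456 -0.0027 -0.0302  1.    ]
[ 0.5007 -0.4114  0.0326] gap 0.0053 tool [ 0.0481 -0.0033 -0.0292  1.    ]
```

The fingertips really end about 30 mm behind the reported TCP when open: two views put them at z≈0.033 while the TCP reads 0.0036. I'll lower carefully and watch the force.

Emit:
apply_moves(commands=[0.03,0.02,0.2,0,0,0,0,0,0.2,0,0,0,0,0,0,0,0,0])

```text
clock: 9.25
position: [0.4541, -0.396, -0.0108]
ee_rot: [-0.003, 0.982, -0.19, -0.003]
contact_force: [0.1, 0.2, 0.3]
width: 0.0852
```

Emit:
apply_moves(commands=[0,0,0.1,0,0,0,0,0,0.1,0,0,0,0,0,0,0,0,0])

```text
clock: 9.55
position: [0.4545, -0.3964, -0.0162]
ee_rot: [-0.002, 0.982, -0.19, -0.002]
contact_force: [-0.6, 0.1, -0.4]
width: 0.0857
```

Emit:
apply_moves(commands=[0,0,0,0,0,0,0,0,0,0,0,0,0,0,0,0,0,0,0,0,0,0,0,0,0,0,0,0,0,0,0,0,0,0,0,0], jaw=-1, newtons=40)

```text
clock: 10.15
position: [0.4584, -0.4007, -0.01]
ee_rot: [0.002, 0.982, -0.19, 0.003]
contact_force: [-2.3, 0.5, 27.6]
width: 0.0004
```

The shut fingers rested on top of the disc, which gives the real offset: tips are about 24 mm behind the TCP shut, 37 mm open and about 31 mm at 66 mm width. I'll lift, open and re-check the disc.

Emit:
apply_moves(commands=[0,0,-1,0,0,0,0,0,-1,0,0,0,0,0,0,0,0,0,0,0,0,0,0,0,0,0,0,0,0,0,0,0,0,0,0,0], jaw=1)

```text
clock: 10.75
position: [0.4541, -0.3961, 0.043]
ee_rot: [-0.003, 0.982, -0.19, -0.003]
contact_force: [-0.6, -0.0, 0.2]
width: 0.0851
```

```bash
python3 -c "
from h import *
find(); plan(.4556,-.3977,-.028,-21.6)"
```

```text
blob [322. 218.] rect x 0.4547 y -0.3973 a 66.4 b 64.2 ang 87.9 cen [ 0.4555 -0.3959] fill 0.76
blob [510. 147.] rect x 0.5929 y -0.3988 a 93.0 b 51.3 ang -60.5 cen [ 0.5927 -0.3961] fill 0.50
turn [-0.03  0.05 -0.03] shift [0.06 0.03 2.37] | yaw -21.9 -> -21.6 pos [ 0.4543 -0.3963  0.0431] q6 -0.45 t 10.8 w 0.0855
```

Emit:
apply_moves(commands=[0.05,0.02,0.7,-0.02,0.04,0,0,0,0.7,0,0,0,0,0,0.5,0,0,0,0,0,0.25,0,0,0,0,0,0.2,0,0,0,0,0,0,0,0,0])

```text
clock: 11.4
position: [0.4558, -0.3977, -0.0269]
ee_rot: [-0.0, 0.982, -0.19, 0.0]
contact_force: [-0.2, -0.2, -0.5]
width: 0.0856
```

Emit:
apply_moves(commands=[0,0,0,0,0,0,0,0,0,0,0,0,0,0,0,0,0,0,0,0,0,0,0,0,0,0,0,0,0,0], jaw=-1, newtons=35)

```text
clock: 11.9
position: [0.4567, -0.3987, -0.025]
ee_rot: [0.001, 0.982, -0.19, 0.002]
contact_force: [0.4, -0.1, 5.7]
width: 0.0646
```

Disc held at 64.6 mm opening. Lift and plan the move to the bay.

Emit:
apply_moves(commands=[0,0,-0.5,0,0,0,0,0,-1,0,0,0,0,0,-1,0,0,0,0,0,-1,0,0,0,0,0,-1,0,0,0,0,0,0,0,0,0])

```text
clock: 12.5
position: [0.458, -0.4002, 0.1133]
ee_rot: [0.003, 0.982, -0.19, 0.004]
contact_force: [-0.1, -0.8, -0.6]
width: 0.0639
```

```bash
python3 -c "
from h import *
plan(.527,-.0224,.11,-21.6)
d=find(.11+.025+.014); print(manip.get_state()['width'])
M=np.linalg.inv(T())
for c in blobs(d,(12,0,120),(45,110,255),800,20000):
  u,v=cen(c)
  if 290<u<350: print((M@np.r_[onz(d,u,v,T()[2,3]+.039),1]).round(4),np.round((u,v)))"
```

```text
turn [ 0.03 -0.06 -0.03] shift [ -2.5  -12.55   0.11] | yaw -21.9 -> -21.6 pos [ 0.458  -0.4002  0.1133] q6 -0.45 t 12.5 w 0.0639
blob [323. 273.] rect x 0.4550 y -0.4087 a 101.7 b 87.1 ang -22.5 cen [ 0.4572 -0.4066] fill 0.57
blob [455. 137.] rect x 0.5379 y -0.3654 a 45.2 b 24.9 ang -60.7 cen [ 0.5377 -0.3643] fill 0.50
blob [193.  62.] rect x 0.4433 y -0.2948 a 44.3 b 25.6 ang 12.3 cen [ 0.444  -0.2941] fill 0.51
0.06444247960977073
[ 0.0033  0.0065 -0.039   1.    ] [323. 273.]
[ 0.0019 -0.1057 -0.0392  1.    ] [321.  25.]
```

Emit:
apply_moves(commands=[-0.19,-0.965,0,0.03,-0.06,-0.03,-0.19,-0.965,0,0,0,0,-0.19,-0.965,0,0,0,0,-0.19,-0.965,0,0,0,0,-0.19,-0.965,0,0,0,0,-0.19,-0.965,0,0,0,0,-0.19,-0.965,0,0,0,0,-0.19,-0.965,0,0,0,0,-0.19,-0.965,0,0,0,0,-0.19,-0.965,0,0,0,0,-0.19,-0.965,0,0,0,0,-0.19,-0.965,0,0,0,0,-0.19,-0.965,0,0,0,0,0,0,0,0,0,0,0,0,0,0,0,0])

```text
clock: 14.05
position: [0.5248, -0.0203, 0.1095]
ee_rot: [-0.003, 0.982, -0.187, -0.005]
contact_force: [-0.0, -0.2, 0.1]
width: 0.0642
```

```bash
python3 -c "
from h import *
plan(.527,-.0224,.018,-21.6)
d=look('wrist','h1.png'); print(proj(d,[.527,-.0224,.07]))
print([ (np.round(cen(c)),cv2.boundingRect(c)) for c in blobs(d,(12,0,120),(45,110,255),800,30000)])"
```

```text
turn [-0.02  0.07  0.01] shift [0.09 0.04 3.05] | yaw -21.5 -> -21.6 pos [ 0.5248 -0.0203  0.1095] q6 0.20 t 14.1 w 0.0642
(np.float64(323.9560369660941), np.float64(215.49386393146509))
[(array([609., 218.]), (577, 181, 63, 88)), (array([579.,  86.]), (506, 37, 134, 92))]
```

View pics/h1.png

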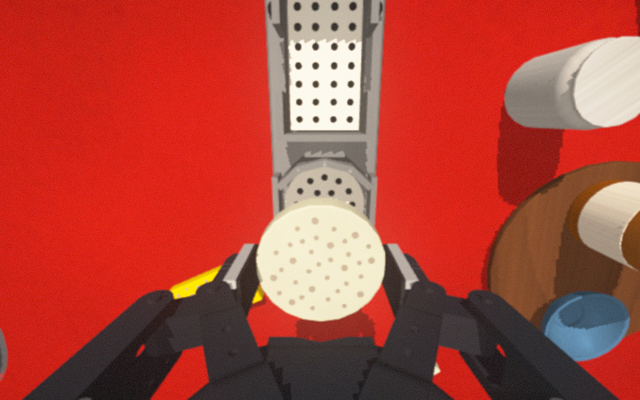

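The disc sits level in the fingers, centred at (321,260), and the round bay lies just below it at (324,215). Lowering now.

Emit:
apply_moves(commands=[0.08,0.03,0.4,-0.02,0.06,0.01,0,0,0.5,0,0,0,0,0,0.5,0,0,0,0,0,0.5,0,0,0,0,0,0.4,0,0,0,0,0,0.3,0,0,0,0,0,0.2,0,0,0,0,0,0.1,0,0,0,0,0,0,0,0,0])

```text
clock: 15.0
position: [0.5278, -0.0224, 0.0237]
ee_rot: [-0.001, 0.982, -0.188, 0.001]
contact_force: [0.1, 0.3, -0.8]
width: 0.0644
```

```bash
python3 -c "
from h import *
plan(.527,-.0224,.018,-21.6);print(manip.get_state()['contact_force'])"
```

```text
turn [-0.01 -0.01 -0.01] shift [-0.03  0.01  0.19] | yaw -21.7 -> -21.6 pos [ 0.5278 -0.0224  0.0237] q6 0.20 t 15.0 w 0.0644
[ 0.13690046  0.34353873 -0.83457786]
```

Emit:
apply_moves(commands=[-0.03,0,0.12,0,0,0,0,0,0,0,0,0])

```text
clock: 15.2
position: [0.5269, -0.0219, 0.0203]
ee_rot: [-0.001, 0.982, -0.188, 0.001]
contact_force: [-0.4, 0.1, 0.0]
width: 0.0641
```

Emit:
apply_moves(commands=[0,0,0,0,0,0,0,0,0,0,0,0,0,0,0,0,0,0,0,0,0,0,0,0,0,0,-0.8,0,0,0,0,0,-1,0,0,0,0,0,-1,0,0,0,0,0,-1,0,0,0,0,0,-1,0,0,0,0,0,0,0,0,0], jaw=1)

```text
clock: 16.2
position: [0.5298, -0.0227, 0.1688]
ee_rot: [-0.001, 0.982, -0.188, 0.006]
contact_force: [0.6, -0.9, -0.4]
width: 0.0857
```

```bash
python3 -c "
from h import *
d=find(.054);cv2.imwrite('pics/p1.png',d['frame'][0:340,120:520,::-1]); plan(.40,-.255,.12,12.4-90); t=look('top')
for c in blobs(t,(12,0,150),(45,110,255),350,750):
  u=cen(c)
  print(np.round(u),np.round(rect(t,c,.014),3))"
```

```text
blob [386. 328.] rect x 0.5342 y -0.2149 a 69.8 b 51.5 ang 18.5 cen [ 0.5411 -0.2097] fill 0.47
blob [546. 194.] rect x 0.7517 y -0.1195 a 70.7 b 63.8 ang 49.7 cen [ 0.7461 -0.1139] fill 0.35
blob [517.  92.] rect x 0.7348 y -0.0029 a 96.4 b 59.2 ang -21.8 cen [ 0.736  -0.0038] fill 0.77
turn [-0.04 -0.03  6.5 ] shift [6.65 5.84 1.55] | yaw -21.7 -> -77.6 pos [ 0.5282 -0.0224  0.1665] q6 0.20 t 16.2 w 0.0855
[627. 378.] [ 6.9000e-02 -7.6800e-01  9.2896e+01  6.1484e+01  8.7000e-02]
[421. 251.] [ 0.398 -0.251 90.935 52.866 12.546]
[188. 230.] [ 0.452  0.373 65.241 61.813 89.921]
[372. 222.] [ 4.76000e-01 -1.21000e-01  1.57904e+02  3.22670e+01 -7.74800e+00]
[422. 203.] [ 0.524 -0.256 90.778 53.447 18.917]
[473. 178.] [  0.593  -0.396  93.849  50.743 -60.506]
[376. 107.] [  0.788  -0.136  98.686  67.127 -27.698]
```

View pics/p1.png

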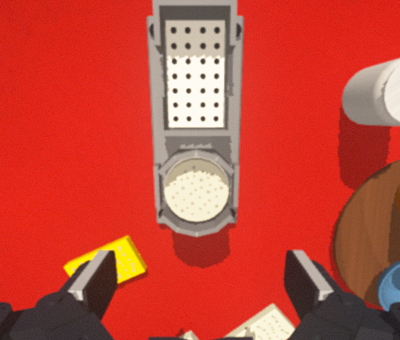

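Disc 1 lies flat in the round bay. Next is the bar at (0.524,-0.256).

```bash
python3 -c "
from h import *
plan(.524,-.256,.12,18.7-90)"
```

```text
turn [-0.02 -0.01  5.77] shift [7.35 2.59 1.49] | yaw -21.7 -> -71.3 pos [ 0.5269 -0.0222  0.1648] q6 0.20 t 16.3 w 0.0854
```

Emit:
apply_moves(commands=[0,0,0,0,0,0.96,0,0,0,0,0,0.96,0,0,0,0,0,0.96,0,0,0,0,0,0.96,0,0,0,0,0,0.96,0,0,0,0,0,0.97,0.92,0.32,0.19,0,0,0,0.92,0.32,0.19,0,0,0,0.92,0.32,0.19,0,0,0,0.92,0.32,0.19,0,0,0,0.92,0.32,0.19,0,0,0,0.92,0.32,0.19,0,0,0,0.92,0.32,0.19,0,0,0,0.92,0.32,0.16,0,0,0,0,0,0,0,0,0,0,0,0,0,0,0])

```text
clock: 17.9
position: [0.5236, -0.2554, 0.1175]
ee_rot: [-0.001, 0.812, -0.583, -0.002]
contact_force: [0.0, 0.2, 0.0]
width: 0.0853
```

```bash
python3 -c "
from h import *
find(); plan(.524,-.256,-.022,18.7-90)"
```

```text
blob [283. 291.] rect x 0.4038 y -0.2530 a 95.2 b 50.1 ang 12.3 cen [ 0.4064 -0.2526] fill 0.82
blob [323. 189.] rect x 0.5265 y -0.2585 a 89.8 b 50.0 ang 18.6 cen [ 0.5291 -0.2576] fill 0.93
blob [485. 169.] rect x 0.5954 y -0.3974 a 93.1 b 51.8 ang -60.7 cen [ 0.5966 -0.3974] fill 0.73
turn [-0.    0.02 -0.  ] shift [0.04 0.01 4.67] | yaw -71.3 -> -71.3 pos [ 0.5239 -0.2549  0.118 ] q6 0.67 t 17.9 w 0.0857
```

Emit:
apply_moves(commands=[0.14,-0.04,0.9,0,0.02,0,0,0,0.9,0,0,0,0,0,0.9,0,0,0,0,0,0.8,0,0,0,0,0,0.6,0,0,0,0,0,0.3,0,0,0,0,0,0.2,0,0,0,0,0,0,0,0,0])

```text
clock: 18.75
position: [0.5276, -0.2589, -0.0188]
ee_rot: [-0.0, 0.813, -0.583, 0.001]
contact_force: [-0.6, -0.0, -0.0]
width: 0.0852
```

Emit:
apply_moves(commands=[0,0,0,0,0,0,0,0,0,0,0,0,0,0,0,0,0,0,0,0,0,0,0,0,0,0,0,0,0,0,0,0,0,0,0,0], jaw=-1)

```text
clock: 19.35
position: [0.5283, -0.26, -0.0174]
ee_rot: [-0.0, 0.812, -0.583, 0.003]
contact_force: [-0.3, 1.1, 6.3]
width: 0.0485
```

Emit:
apply_moves(commands=[0,0,-0.5,0,0,0,0,0,-1,0,0,-0.9,0,0,-1,0,0,-0.9,0,0,-1,0,0,-0.9,0,0,-1,0,0,-0.9,0,0,0,0,0,-0.9,0,0,0,0,0,-0.9,0,0,0,0,0,0])

```text
clock: 20.15
position: [0.5272, -0.2594, 0.1167]
ee_rot: [0.001, 0.976, -0.216, 0.002]
contact_force: [-0.0, 0.4, -0.4]
width: 0.0489
```

```bash
python3 -c "
from h import *
plan(.5678,.0808,.11,-21.6)"
```

```text
turn [ 0.   -0.03 -0.39] shift [ -2.92 -11.04   0.22] | yaw -24.9 -> -21.6 pos [ 0.5272 -0.2594  0.1167] q6 -0.14 t 20.1 w 0.0489
```

Emit:
apply_moves(commands=[0,0,0,0,-0.03,-0.39,-0.24,-0.92,0,0,0,0,-0.24,-0.92,0,0,0,0,-0.24,-0.92,0,0,0,0,-0.24,-0.92,0,0,0,0,-0.24,-0.92,0,0,0,0,-0.24,-0.92,0,0,0,0,-0.24,-0.92,0,0,0,0,-0.24,-0.92,0,0,0,0,-0.24,-0.92,0,0,0,0,-0.24,-0.92,0,0,0,0,-0.24,-0.92,0,0,0,0,-0.24,-0.92,0,0,0,0,0,0,0,0,0,0,0,0,0,0,0,0])

```text
clock: 21.65
position: [0.5683, 0.0806, 0.1159]
ee_rot: [0.001, 0.982, -0.187, -0.001]
contact_force: [-0.2, -0.8, 0.2]
width: 0.0484
```

```bash
python3 -c "
from h import *
plan(.5678,.0808,.0246,-21.6)"
```

```text
turn [0.01 0.01 0.  ] shift [-0.02 -0.    3.04] | yaw -21.6 -> -21.6 pos [0.5683 0.0806 0.1159] q6 0.40 t 21.6 w 0.0484
```

Emit:
apply_moves(commands=[-0.02,0,0.5,0,0,0,0,0,0.6,0,0,0,0,0,0.6,0,0,0,0,0,0.5,0,0,0,0,0,0.3,0,0,0,0,0,0.2,0,0,0,0,0,0.2,0,0,0,0,0,0.1,0,0,0,0,0,0,0,0,0])

```text
clock: 22.55
position: [0.5679, 0.0805, 0.0262]
ee_rot: [0.0, 0.982, -0.187, -0.001]
contact_force: [0.4, 0.1, -0.6]
width: 0.0489
```

Emit:
apply_moves(commands=[0,0,0.06,0,0,0,0,0,0,0,0,0,0,0,0,0,0,0,0,0,0,0,0,0,0,0,0,0,0,0,0,0,-0.8,0,0,0,0,0,-1,0,0,0,0,0,-1,0,0,0,0,0,-1,0,0,0,0,0,-1,0,0,0,0,0,0,0,0,0], jaw=1)

```text
clock: 23.65
position: [0.5712, 0.0807, 0.1733]
ee_rot: [-0.001, 0.982, -0.187, 0.004]
contact_force: [0.4, -0.2, 0.1]
width: 0.0852
```

```bash
python3 -c "
from h import *
find(.054); plan(.401,-.255,.12,12.4-90)"
```

```text
blob [589. 323.] rect x 0.8153 y -0.1948 a 96.5 b 55.5 ang -64.5 cen [ 0.813  -0.1954] fill 0.62
blob [527. 278.] rect x 0.7609 y -0.1059 a 77.9 b 51.8 ang 8.3 cen [ 0.7538 -0.1054] fill 0.47
blob [493. 203.] rect x 0.7356 y -0.0014 a 99.8 b 58.6 ang -49.1 cen [ 0.7362 -0.0014] fill 0.68
blob [316. 220.] rect x 0.5512 y 0.0382 a 239.8 b 82.6 ang 68.3 cen [0.556  0.0504] fill 0.81
blob [294.  58.] rect x 0.5946 y 0.2063 a 42.6 b 36.0 ang 2.8 cen [0.5949 0.2031] fill 0.40
turn [-0.02 -0.02  6.52] shift [9.72 7.89 1.7 ] | yaw -21.5 -> -77.6 pos [0.5696 0.0807 0.171 ] q6 0.40 t 23.7 w 0.0851
```

```bash
cat >> h.py <<'E'
def inbay(z,box=(250,60,400,300)):
    """cream blobs (bright enough) near the bay, at height z"""
    d=look('wrist',None); 
    for c in blobs(d,(12,18,170),(45,90,255),600,20000):
        u,v=cen(c)
        if box[0]<u<box[2] and box[1]<v<box[3]: print('bay blob',np.round((u,v)),'x %.4f y %.4f a %.1f b %.1f ang %.1f'%rect(d,c,z))
    return d
E
python3 -c "
from h import *
d=inbay(.054); cv2.imwrite('pics/p2.png',cv2.resize(d['frame'][100:330,200:440,::-1],None,fx=2,fy=2))"
```

```text
bay blob [318. 211.] x 0.5524 y 0.0416 a 203.2 b 82.5 ang 68.4
```

View pics/p2.png

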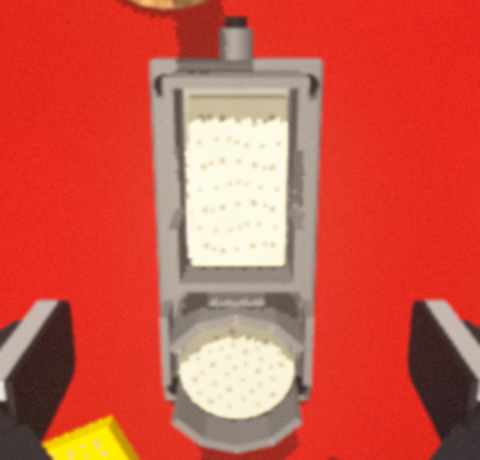

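Emit:
apply_moves(commands=[0,0,0,0,0,0.93,0,0,0,0,0,0.93,0,0,0,0,0,0.93,0,0,0,0,0,0.93,0,0,0,0,0,0.93,0,0,0,0,0,0.93,0,0,0,0,0,0.94,0.95,0.77,0.15,0,0,0,0.95,0.77,0.15,0,0,0,0.95,0.77,0.15,0,0,0,0.95,0.77,0.15,0,0,0,0.95,0.77,0.15,0,0,0,0.95,0.77,0.15,0,0,0,0.95,0.77,0.15,0,0,0,0.95,0.77,0.15,0,0,0,0.95,0.77,0.15,0,0,0,0.95,0.77,0.15,0,0,0,0.2,0.16,0.2,0,0,0,0,0,0,0,0,0,0,0,0,0,0,0])

```text
clock: 25.75
position: [0.4, -0.2531, 0.1169]
ee_rot: [-0.0, 0.779, -0.627, -0.002]
contact_force: [0.1, -0.7, 0.4]
width: 0.0856
```

```bash
python3 -c "
from h import *
find(); plan(.401,-.255,-.016,12.4-90)"
```

```text
blob [320. 190.] rect x 0.4009 y -0.2536 a 89.8 b 50.1 ang 12.4 cen [ 0.4037 -0.253 ] fill 0.94
turn [0.01 0.01 0.01] shift [ 0.07 -0.    4.44] | yaw -77.5 -> -77.6 pos [ 0.4004 -0.2531  0.1173] q6 0.64 t 25.8 w 0.0854
```

Both pieces lie flat in their bays. Next bar, at (0.401,-0.254).

Emit:
apply_moves(commands=[0.02,-0.01,0.9,0,0,0,0,0,0.9,0,0,0,0,0,0.9,0,0,0,0,0,0.75,0,0,0,0,0,0.5,0,0,0,0,0,0.3,0,0,0,0,0,0.2,0,0,0,0,0,0,0,0,0])

```text
clock: 26.6
position: [0.4008, -0.2543, -0.016]
ee_rot: [0.0, 0.78, -0.626, -0.001]
contact_force: [-0.2, -0.3, -0.0]
width: 0.0853
```

Emit:
apply_moves(commands=[0,0,0,0,0,0,0,0,0,0,0,0,0,0,0,0,0,0,0,0,0,0,0,0,0,0,0,0,0,0,0,0,0,0,0,0], jaw=-1)

```text
clock: 27.2
position: [0.401, -0.2551, -0.0147]
ee_rot: [0.0, 0.779, -0.627, 0.0]
contact_force: [-0.6, 1.8, 6.5]
width: 0.0477
```

Emit:
apply_moves(commands=[0,0,-0.5,0,0,0,0,0,-1,0,0,-0.93,0,0,-1,0,0,-0.93,0,0,-1,0,0,-0.93,0,0,-1,0,0,-0.93,0,0,-0.2,0,0,-0.93,0,0,0,0,0,-0.93,0,0,0,0,0,-0.94,0,0,0,0,0,0])

```text
clock: 28.1
position: [0.4006, -0.2548, 0.1257]
ee_rot: [0.0, 0.982, -0.187, -0.0]
contact_force: [0.4, -0.5, -0.5]
width: 0.048
```

```bash
python3 -c "
from h import *
plan(.5674,.0797,.13,-21.6)"
```

```text
turn [0.01 0.   0.  ] shift [  1.06 -12.41  -0.14] | yaw -21.6 -> -21.6 pos [ 0.4006 -0.2548  0.1257] q6 -0.34 t 28.1 w 0.0480
```

Emit:
apply_moves(commands=[0.08,-0.955,0,0,0,0,0.08,-0.955,0,0,0,0,0.08,-0.955,0,0,0,0,0.08,-0.955,0,0,0,0,0.08,-0.955,0,0,0,0,0.08,-0.955,0,0,0,0,0.08,-0.955,0,0,0,0,0.08,-0.955,0,0,0,0,0.08,-0.955,0,0,0,0,0.08,-0.955,0,0,0,0,0.08,-0.955,0,0,0,0,0.08,-0.955,0,0,0,0,0.08,-0.955,0,0,0,0,0,0,0,0,0,0,0,0,0,0,0,0])

```text
clock: 29.6
position: [0.5662, 0.0803, 0.1247]
ee_rot: [0.001, 0.982, -0.187, -0.001]
contact_force: [-0.6, -0.2, -0.7]
width: 0.0478
```

```bash
python3 -c "
from h import *
plan(.5674,.0797,.0415,-21.6)"
```

```text
turn [0.01 0.01 0.  ] shift [0.04 0.   2.77] | yaw -21.6 -> -21.6 pos [0.5662 0.0803 0.1247] q6 0.40 t 29.6 w 0.0478
```

Emit:
apply_moves(commands=[0.04,0,0.5,0,0,0,0,0,0.6,0,0,0,0,0,0.6,0,0,0,0,0,0.4,0,0,0,0,0,0.3,0,0,0,0,0,0.2,0,0,0,0,0,0.1,0,0,0,0,0,0,0,0,0])

```text
clock: 30.4
position: [0.5676, 0.0796, 0.044]
ee_rot: [0.0, 0.982, -0.187, -0.001]
contact_force: [-0.7, 0.0, -0.9]
width: 0.048
```

Emit:
apply_moves(commands=[0,0,0.05,0,0,0,0,0,0,0,0,0,0,0,0,0,0,0,0,0,0,0,0,0,0,0,0,0,0,0,0,0,-0.8,0,0,0,0,0,-1,0,0,0,0,0,-1,0,0,0,0,0,-1,0,0,0,0,0,-0.5,0,0,0,0,0,0,0,0,0], jaw=1)

```text
clock: 31.5
position: [0.5695, 0.0798, 0.1743]
ee_rot: [-0.0, 0.982, -0.187, 0.002]
contact_force: [0.8, 0.5, -0.1]
width: 0.0853
```

```bash
python3 -c "
from h import *
d=inbay(.068); cv2.imwrite('pics/p3.png',cv2.resize(d['frame'][100:330,200:440,::-1],None,fx=2,fy=2)); plan(.5955,-.398,.12,29.4)"
```

```text
bay blob [317. 209.] x 0.5547 y 0.0471 a 192.6 b 78.4 ang 68.3
turn [ 0.   -0.01 -5.93] shift [-7.03 14.32  1.75] | yaw -21.5 -> 29.4 pos [0.5683 0.0798 0.1724] q6 0.39 t 31.6 w 0.0855
```

Emit:
apply_moves(commands=[0,0,0,0,0,-0.98,0,0,0,0,0,-0.99,0,0,0,0,0,-0.99,0,0,0,0,0,-0.99,0,0,0,0,0,-0.99,0,0,0,0,0,-0.99,-0.47,0.955,0.1,0,0,0,-0.47,0.955,0.1,0,0,0,-0.47,0.955,0.1,0,0,0,-0.47,0.955,0.1,0,0,0,-0.47,0.955,0.1,0,0,0,-0.47,0.955,0.1,0,0,0,-0.47,0.955,0.1,0,0,0,-0.47,0.955,0.1,0,0,0,-0.47,0.955,0.1,0,0,0,-0.47,0.955,0.1,0,0,0,-0.47,0.955,0.1,0,0,0,-0.47,0.955,0.1,0,0,0,-0.47,0.955,0.1,0,0,0,-0.47,0.955,0.1,0,0,0])

```text
clock: 33.55
position: [0.5917, -0.3672, 0.127]
ee_rot: [-0.002, 0.967, 0.254, -0.002]
contact_force: [-0.7, 0.3, 0.4]
width: 0.0854
```

Emit:
apply_moves(commands=[-0.47,0.955,0.3,0,0,0,0,0,0,0,0,0,0,0,0,0,0,0])

```text
clock: 33.85
position: [0.5933, -0.3981, 0.1179]
ee_rot: [-0.002, 0.967, 0.253, -0.002]
contact_force: [0.2, 0.5, -0.5]
width: 0.0854
```

```bash
python3 -c "
from h import *
find(); plan(.5955,-.398,-.016,29.4)"
```

```text
blob [322. 192.] rect x 0.5951 y -0.3994 a 89.4 b 50.2 ang -60.7 cen [ 0.5939 -0.3971] fill 0.91
turn [-0.03  0.01 -0.  ] shift [0.04 0.05 4.49] | yaw 29.4 -> 29.4 pos [ 0.5937 -0.3974  0.1187] q6 -1.20 t 33.9 w 0.0853
```

Emit:
apply_moves(commands=[0.01,0.08,0.9,-0.02,0,0,0,0,0.9,0,0,0,0,0,0.9,0,0,0,0,0,0.8,0,0,0,0,0,0.5,0,0,0,0,0,0.3,0,0,0,0,0,0.2,0,0,0,0,0,0,0,0,0])

```text
clock: 34.7
position: [0.5961, -0.4005, -0.0145]
ee_rot: [0.001, 0.967, 0.254, -0.0]
contact_force: [0.3, 0.4, -0.2]
width: 0.0853
```

Emit:
apply_moves(commands=[0,0,0,0,0,0,0,0,0,0,0,0,0,0,0,0,0,0,0,0,0,0,0,0,0,0,0,0,0,0,0,0,0,0,0,0], jaw=-1)

```text
clock: 35.3
position: [0.6016, -0.4013, -0.0075]
ee_rot: [0.005, 0.967, 0.254, 0.005]
contact_force: [3.8, 6.5, 20.7]
width: 0.0257
```

Emit:
apply_moves(commands=[0,0,-0.5,0,0,0,0,0,-1,0,0,0.98,0,0,-1,0,0,0.99,0,0,-1,0,0,0.99,0,0,-1,0,0,0.99,0,0,-0.3,0,0,0.99,0,0,0,0,0,0.99,0,0,0,0,0,0,0,0,0,0,0,0])

```text
clock: 36.2
position: [0.5956, -0.4003, 0.1295]
ee_rot: [0.001, 0.983, -0.185, 0.0]
contact_force: [1.0, 0.2, 0.1]
width: 0.0001
```

```bash
python3 -c "
from h import *
plan(.5674,.0797,.13,-21.6)"
```

```text
turn [ 0.02 -0.01  0.03] shift [ -6.77 -14.53  -0.02] | yaw -21.4 -> -21.6 pos [ 0.5956 -0.4003  0.1295] q6 -0.31 t 36.2 w 0.0001
```

This grasp was a touch too high and slid off. I'll open and look again.

Emit:
apply_moves(commands=[0,0,0,0,0,0,0,0,0,0,0,0,0,0,0,0,0,0,0,0,0,0,0,0], jaw=1)

```text
clock: 36.6
position: [0.5959, -0.4003, 0.1293]
ee_rot: [0.001, 0.982, -0.187, 0.0]
contact_force: [0.1, 0.1, -0.7]
width: 0.0579
```

```bash
python3 -c "
from h import *
find(); plan(.5951,-.3994,.118,29.4)"
```

```text
blob [283. 324.] rect x 0.4905 y -0.5437 a 63.5 b 57.1 ang -0.7 cen [ 0.4945 -0.5374] fill 0.54
blob [307. 199.] rect x 0.5803 y -0.4070 a 89.9 b 51.6 ang -59.9 cen [ 0.58   -0.4052] fill 0.48
turn [ 0.02  0.   -5.93] shift [-0.01 -0.04  0.38] | yaw -21.5 -> 29.4 pos [ 0.5959 -0.4003  0.1294] q6 -0.31 t 36.6 w 0.0659
```

Emit:
apply_moves(commands=[0,0,0,0,0,-0.98,0,0,0,0,0,-0.99,0,0,0,0,0,-0.99,0,0,0,0,0,-0.99,0,0,0,0,0,-0.99,0,0,0,0,0,-0.99,-0.56,-0.07,0.5,0,0,-0.1,0,0,0.5,0,0,0,0,0,0,0,0,0,0,0,0,0,0,0])

```text
clock: 37.65
position: [0.5804, -0.4068, 0.0996]
ee_rot: [0.001, 0.965, 0.261, -0.0]
contact_force: [0.6, 0.5, 0.3]
width: 0.0854
```

```bash
python3 -c "
from h import *
find(); plan(.5803,-.407,-.0195,30.1)"
```

```text
blob [320. 194.] rect x 0.5789 y -0.4071 a 90.5 b 50.0 ang -59.8 cen [ 0.5776 -0.4048] fill 0.92
turn [0.02 0.   0.02] shift [-0.01 -0.01  3.99] | yaw 30.3 -> 30.1 pos [ 0.5809 -0.4071  0.1002] q6 -1.24 t 37.7 w 0.0857
```

Emit:
apply_moves(commands=[-0.06,-0.03,0.9,0,0,0,0,0,0.9,0,0,0,0,0,0.8,0,0,0,0,0,0.6,0,0,0,0,0,0.4,0,0,0,0,0,0.3,0,0,0,0,0,0.1,0,0,0,0,0,0,0,0,0])

```text
clock: 38.5
position: [0.5787, -0.4076, -0.0201]
ee_rot: [0.002, 0.965, 0.261, -0.0]
contact_force: [0.0, -0.7, 0.5]
width: 0.0853
```

Emit:
apply_moves(commands=[0,0,0,0,0,0,0,0,0,0,0,0,0,0,0,0,0,0,0,0,0,0,0,0,0,0,0,0,0,0,0,0,0,0,0,0], jaw=-1)

```text
clock: 39.1
position: [0.5789, -0.4078, -0.0193]
ee_rot: [0.002, 0.965, 0.261, 0.0]
contact_force: [-0.1, -0.1, 5.4]
width: 0.0488
```

Emit:
apply_moves(commands=[0,0,-0.5,0,0,0,0,0,-1,0,0,0.98,0,0,-1,0,0,0.99,0,0,-1,0,0,0.99,0,0,-1,0,0,0.99,0,0,-0.5,0,0,0.99,0,0,0,0,0,0.99,0,0,0,0,0,0.1,0,0,0,0,0,0])

```text
clock: 40.0
position: [0.5779, -0.4066, 0.1294]
ee_rot: [0.001, 0.983, -0.186, -0.0]
contact_force: [-1.3, 0.0, -0.3]
width: 0.0489
```

```bash
python3 -c "
from h import *
plan(.5674,.0797,.13,-21.6)"
```

```text
turn [ 0.01 -0.    0.02] shift [ -6.29 -14.94  -0.02] | yaw -21.4 -> -21.6 pos [ 0.5779 -0.4066  0.1294] q6 -0.34 t 40.0 w 0.0489
```

Emit:
apply_moves(commands=[-0.39,-0.934,0,0,0,0.02,-0.39,-0.934,0,0,0,0,-0.39,-0.934,0,0,0,0,-0.39,-0.934,0,0,0,0,-0.39,-0.934,0,0,0,0,-0.39,-0.934,0,0,0,0,-0.39,-0.934,0,0,0,0,-0.39,-0.934,0,0,0,0,-0.39,-0.934,0,0,0,0,-0.39,-0.934,0,0,0,0,-0.39,-0.934,0,0,0,0,-0.39,-0.934,0,0,0,0,-0.39,-0.934,0,0,0,0,-0.39,-0.934,0,0,0,0,-0.39,-0.934,0,0,0,0,-0.39,-0.934,0,0,0,0,0,0,0,0,0,0,0,0,0,0,0,0])

```text
clock: 41.8
position: [0.5696, 0.0792, 0.1277]
ee_rot: [0.002, 0.982, -0.187, -0.0]
contact_force: [-0.4, -0.4, -0.7]
width: 0.0484
```

```bash
python3 -c "
from h import *
plan(.5674,.0797,.052,-21.6)"
```

```text
turn [ 0.02 -0.    0.01] shift [-0.07  0.01  2.52] | yaw -21.5 -> -21.6 pos [0.5696 0.0792 0.1277] q6 0.40 t 41.8 w 0.0484
```

Emit:
apply_moves(commands=[-0.07,0.01,0.5,0.02,0,0,0,0,0.6,0,0,0,0,0,0.5,0,0,0,0,0,0.4,0,0,0,0,0,0.3,0,0,0,0,0,0.2,0,0,0,0,0,0,0,0,0])

```text
clock: 42.5
position: [0.5677, 0.079, 0.0525]
ee_rot: [0.0, 0.982, -0.188, -0.0]
contact_force: [0.0, -0.0, 0.3]
width: 0.0491
```

Emit:
apply_moves(commands=[0,0,0.05,0,0,0,0,0,0,0,0,0,0,0,0,0,0,0,0,0,0,0,0,0,0,0,0,0,0,0,0,0,-0.8,0,0,0,0,0,-1,0,0,0,0,0,-1,0,0,0,0,0,-1,0,0,0,0,0,-0.2,0,0,0,0,0,0,0,0,0], jaw=1)

```text
clock: 43.6
position: [0.5687, 0.0793, 0.1729]
ee_rot: [-0.0, 0.982, -0.188, 0.002]
contact_force: [-0.2, -0.4, -0.2]
width: 0.0853
```

```bash
python3 -c "
from h import *
d=inbay(.082); cv2.imwrite('pics/p4.png',cv2.resize(d['frame'][100:330,200:440,::-1],None,fx=2,fy=2)); plan(.453,.374,.12,-21.6); t=look('top')
for c in blobs(t,(12,0,150),(45,110,255),350,750):
  u=cen(c)
  print(np.round(u),np.round(rect(t,c,.014),3))"
```

```text
bay blob [318. 280.] x 0.5343 y -0.0048 a 74.1 b 59.7 ang -21.5
bay blob [318. 187.] x 0.5686 y 0.0834 a 115.8 b 73.6 ang 68.6
turn [-0.   -0.01 -0.01] shift [-7.17 -7.73  1.71] | yaw -21.7 -> -21.6 pos [0.5677 0.0793 0.1714] q6 0.40 t 43.6 w 0.0854
[627. 379.] [ 6.9000e-02 -7.6800e-01  9.2898e+01  6.1484e+01  8.7000e-02]
[188. 230.] [ 0.452  0.373 65.151 61.813 89.921]
[335. 203.] [ 5.2600e-01 -2.2000e-02  7.9375e+01  6.8775e+01 -1.4973e+01]
[239. 186.] [  0.568   0.234 158.943  58.625  -8.04 ]
[376. 107.] [  0.788  -0.136  98.686  67.127 -27.698]
```

View pics/p4.png

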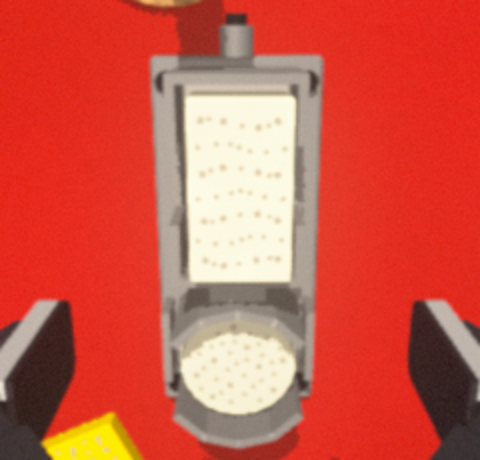

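The three bars are stacked flat, with disc 1 beside them. Now the left disc.

Emit:
apply_moves(commands=[-0.9,-0.965,0.1,0,0,0,-0.9,-0.965,0.1,0,0,0,-0.9,-0.965,0.2,0,0,0,-0.9,-0.965,0.2,0,0,0,-0.9,-0.965,0.2,0,0,0,-0.9,-0.965,0.3,0,0,0,-0.9,-0.965,0.3,0,0,0,-0.87,-0.975,0.3,0,0,0,0,0,0,0,0,0,0,0,0,0,0,0])

```text
clock: 44.7
position: [0.4526, 0.3741, 0.1185]
ee_rot: [0.002, 0.982, -0.187, -0.001]
contact_force: [0.6, -0.3, -0.1]
width: 0.0852
```

```bash
python3 -c "
from h import *
find(); plan(.4525,.3735,-.025,-21.6)"
```

```text
blob [494. 273.] rect x 0.5932 y 0.2187 a 59.9 b 49.8 ang -55.5 cen [0.593  0.2216] fill 0.61
blob [321. 190.] rect x 0.4542 y 0.3748 a 65.8 b 65.0 ang 68.4 cen [0.4548 0.3757] fill 0.75
turn [ 0.02 -0.   -0.01] shift [-0.03  0.01  4.81] | yaw -21.7 -> -21.6 pos [0.4534 0.3735 0.1192] q6 0.95 t 44.8 w 0.0851
```

Emit:
apply_moves(commands=[0.01,-0.06,0.9,0.01,0,0,0,0,0.9,0,0,0,0,0,0.9,0,0,0,0,0,0.9,0,0,0,0,0,0.7,0,0,0,0,0,0.4,0,0,0,0,0,0.17,0,0,0,0,0,0,0,0,0])

```text
clock: 45.55
position: [0.4556, 0.3754, -0.0257]
ee_rot: [-0.001, 0.982, -0.189, 0.001]
contact_force: [0.4, -0.6, 0.6]
width: 0.0854
```

Emit:
apply_moves(commands=[0,0,0,0,0,0,0,0,0,0,0,0,0,0,0,0,0,0,0,0,0,0,0,0,0,0,0,0,0,0], jaw=-1)

```text
clock: 46.05
position: [0.4562, 0.3765, -0.0239]
ee_rot: [-0.002, 0.982, -0.188, 0.002]
contact_force: [-0.1, -1.7, 7.0]
width: 0.0639
```

Emit:
apply_moves(commands=[0,0,-0.5,0,0,0,0,0,-1,0,0,0,0,0,-1,0,0,0,0,0,-1,0,0,0,0,0,-1,0,0,0,0,0,-0.6,0,0,0,0,0,0,0,0,0])

```text
clock: 46.75
position: [0.4568, 0.3772, 0.1309]
ee_rot: [-0.003, 0.982, -0.188, 0.003]
contact_force: [0.4, -0.3, 0.0]
width: 0.0642
```

```bash
python3 -c "
from h import *
plan(.5277,-.0207,.13,-21.6)"
```

```text
turn [-0.05 -0.04 -0.01] shift [ 7.08 11.46  0.03] | yaw -21.7 -> -21.6 pos [0.4568 0.3772 0.1309] q6 0.95 t 46.8 w 0.0642
```

Emit:
apply_moves(commands=[0.59,0.955,0,-0.04,-0.03,0,0.59,0.955,0,0,0,0,0.59,0.955,0,0,0,0,0.59,0.955,0,0,0,0,0.59,0.955,0,0,0,0,0.59,0.955,0,0,0,0,0.59,0.955,0,0,0,0,0.59,0.955,0,0,0,0,0.59,0.955,0,0,0,0,0.59,0.955,0,0,0,0,0.59,0.955,0,0,0,0,0.59,0.955,0,0,0,0,0,0,0,0,0,0,0,0,0,0,0,0])

```text
clock: 48.15
position: [0.5242, -0.0224, 0.1268]
ee_rot: [0.001, 0.982, -0.189, -0.003]
contact_force: [-0.2, 0.3, -1.1]
width: 0.064
```

```bash
python3 -c "
from h import *
plan(.5277,-.0207,.034,-21.6)"
```

```text
turn [ 0.03  0.04 -0.03] shift [ 0.09 -0.09  3.09] | yaw -21.8 -> -21.6 pos [ 0.5242 -0.0224  0.1268] q6 0.21 t 48.1 w 0.0640
```

Emit:
apply_moves(commands=[0.09,-0.09,0.4,0.03,0.04,-0.03,0,0,0.6,0,0,0,0,0,0.6,0,0,0,0,0,0.6,0,0,0,0,0,0.4,0,0,0,0,0,0.3,0,0,0,0,0,0.2,0,0,0,0,0,0,0,0,0])

```text
clock: 48.95
position: [0.5284, -0.0203, 0.0344]
ee_rot: [-0.0, 0.983, -0.186, 0.001]
contact_force: [0.5, 0.6, -0.9]
width: 0.0645
```

Emit:
apply_moves(commands=[0,0,0.07,0,0,0,0,0,0,0,0,0,0,0,0,0,0,0,0,0,0,0,0,0,0,0,0,0,0,0,0,0,-0.8,0,0,0,0,0,-1,0,0,0,0,0,-1,0,0,0,0,0,-1,0,0,0,0,0,-0.5,0,0,0,0,0,0,0,0,0], jaw=1)

```text
clock: 50.05
position: [0.5302, -0.0209, 0.1646]
ee_rot: [-0.0, 0.983, -0.186, 0.004]
contact_force: [1.1, 0.6, -0.9]
width: 0.0857
```

```bash
python3 -c "
from h import *
d=inbay(.068); cv2.imwrite('pics/p5.png',d['frame'][:,:,::-1]); M=T(); np.savez('pics/p5.npz',**{k:d[k] for k in('frame','fx','fy','cx','cy','E')})
plan(.58,.2,.17,-21.6)
t=look('top','top2.png')
for c in blobs(t,(12,0,150),(45,110,255),350,750):
  u=cen(c)
  print(np.round(u),np.round(rect(t,c,.014),3))"
```

```text
bay blob [315. 100.] x 0.5506 y 0.0384 a 196.3 b 75.9 ang 67.7
turn [-0.01 -0.03  0.02] shift [-1.13 -7.47 -0.24] | yaw -21.5 -> -21.6 pos [ 0.529  -0.0208  0.1628] q6 0.20 t 50.1 w 0.0855
[627. 378.] [ 6.9000e-02 -7.6800e-01  9.2896e+01  6.1484e+01  8.7000e-02]
[371. 220.] [ 4.7800e-01 -1.1800e-01  1.5826e+02  3.1800e+01 -8.4140e+00]
[376. 107.] [  0.788  -0.136  98.686  67.127 -27.698]
```

View pics/p5.png

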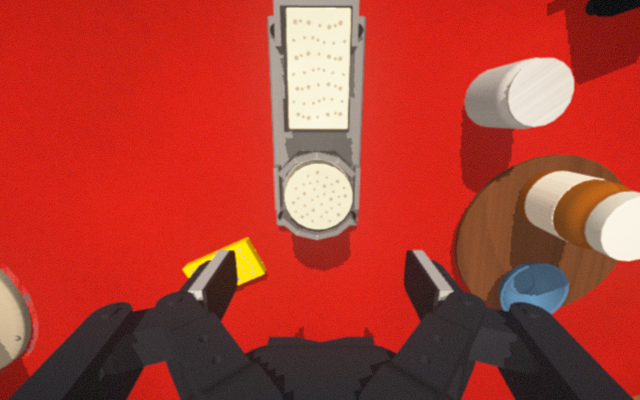

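Everything is loaded: the disc stack at (318,196) and the bar stack at (318,68). The canister, jar and dish are undisturbed. Next I locate the hand press.

```bash
python3 -c "
from h import *
t=look('top'); h=cv2.cvtColor(t['frame'],cv2.COLOR_RGB2HSV); print(h[192,240],h[176,240],h[184,247],h[195,250])
d=t
for c in blobs(t,(10,60,100),(22,190,255),200,3000): print(np.round(cen(c)),cv2.contourArea(c),np.round(rect(t,c,.005),3))
plan(.58,.21,.17,-21.6)"
```

```text
[ 16 117 183] [ 11 144 113] [ 19  11 189] [ 17 116 192]
[246. 184.] 963.5 [ 0.581  0.222 97.472 96.242  0.813]
[172. 181.] 1119.0 [  0.596   0.426 115.164  92.217  13.451]
[ 30. 214.] 2524.5 [ 5.34000e-01  8.28000e-01  3.09995e+02  1.65063e+02 -5.60000e-02]
[391. 113.] 2394.5 [ 7.70000e-01 -1.76000e-01  2.25139e+02  1.92124e+02  6.28840e+01]
[140.  83.] 981.0 [  0.867   0.528 104.974 103.41   89.656]
[541.  84.] 2677.0 [  0.862  -0.603 181.398 122.929  89.716]
turn [-0.   -0.01  0.02] shift [-1.2  -7.79 -0.3 ] | yaw -21.5 -> -21.6 pos [ 0.5275 -0.0205  0.1609] q6 0.20 t 50.2 w 0.0854
```

Emit:
apply_moves(commands=[-1,-0.95,-0.3,0,0,0,-0.1,-0.95,-0.3,0,0,0,-0.1,-0.95,0,0,0,0,0,-0.95,0,0,0,0,0,-0.95,0,0,0,0,0,-0.95,0,0,0,0,0,-0.95,0,0,0,0,0,-0.5,0,0,0,0,0,0,0,0,0,0,0,0,0,0,0,0])

```text
clock: 51.2
position: [0.5725, 0.1913, 0.179]
ee_rot: [0.001, 0.983, -0.186, 0.0]
contact_force: [-0.5, -0.3, 0.2]
width: 0.0854
```

```bash
python3 -c "
from h import *
plan(.58,.21,.17,-21.6)
d=look('wrist','tmp.png')"
```

```text
turn [ 0.01 -0.01  0.02] shift [ 0.   -0.67  0.3 ] | yaw -21.4 -> -21.6 pos [0.5725 0.1913 0.179 ] q6 0.58 t 51.2 w 0.0854
```

View pics/tmp.png

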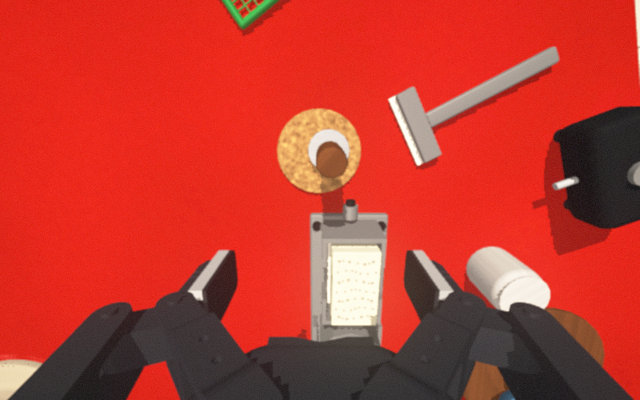

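The press stands on the coaster, with its handle top at (331,160) and the coaster centre at (319,151). The net, scraper and canister are in place.

```bash
cat >> h.py <<'E'
def tamper(d=None,zt=.105):
    d=d or look('wrist')
    h=cv2.cvtColor(d['frame'],cv2.COLOR_RGB2HSV)
    for c in blobs(d,(0,60,40),(20,200,150),200,8000):
        x,y,w,hh=cv2.boundingRect(c); u,v=cen(c)
        if 200<u<440 and hh<120 and w<120 and y<330:
            r=w/2; print('brown',np.round((u,v),1),(x,y,w,hh),'top by lower end',onz(d,x+w/2,y+hh-r,zt).round(4),'diam mm',1000*w/d['fx']*np.linalg.norm(d['E'][2,3]-zt)/.958)
    for c in blobs(d,(10,60,150),(24,190,255),800,20000):
        print('cork',np.round(cen(c),1),np.round(rect(d,cv2.convexHull(c),.005),4))
    return d
E
python3 -c "
from h import *
tamper(); plan(.581,.222,.17,-21.6)"
```

```text
brown [418.6 286.6] (399, 250, 43, 102) top by lower end [0.6175 0.0246 0.105 ] diam mm 37.88300367401886
brown [221.1 287. ] (199, 250, 39, 74) top by lower end [0.4402 0.1282 0.105 ] diam mm 34.359003332249664
brown [330.7 161.1] (316, 142, 32, 43) top by lower end [0.5927 0.2135 0.105 ] diam mm 28.19200273415357
cork [ 14.5 375.5] [1.920000e-02 7.880000e-02 1.090162e+02 4.625620e+01 2.315340e+01]
cork [318.3 150.1] [  0.5824   0.2201  98.6618  98.2434 -14.738 ]
turn [ 0.01 -0.01  0.01] shift [-0.12 -1.07  0.32] | yaw -21.5 -> -21.6 pos [0.5726 0.1909 0.1796] q6 0.58 t 51.3 w 0.0856
```

Emit:
apply_moves(commands=[0.17,-0.47,0.5,0,0,0,0.17,-0.48,0.5,0,0,0,0,0,0.5,0,0,0,0,0,0.5,0,0,0,0,0,0,0,0,0,0,0,0,0,0,0])

```text
clock: 51.9
position: [0.5934, 0.2152, 0.1188]
ee_rot: [0.0, 0.983, -0.186, 0.001]
contact_force: [0.6, -0.3, 0.2]
width: 0.085
```

```bash
python3 -c "
from h import *
d=tamper(); plan(.5927,.2135,.05,-21.6)
for c in blobs(d,(0,0,150),(180,45,255),200,20000):
  u,v=cen(c)
  if 250<u<400: print('steel',np.round((u,v)),cv2.boundingRect(c),np.round(rect(d,c,.017),4))"
```

```text
brown [419.  286.9] (402, 250, 40, 98) top by lower end [0.6355 0.1095 0.105 ] diam mm 26.38586817136656
brown [221.  287.4] (199, 250, 39, 79) top by lower end [0.4991 0.1812 0.105 ] diam mm 25.726221467082393
brown [321.3 210.5] (300, 184, 39, 54) top by lower end [0.5954 0.2206 0.105 ] diam mm 25.726221467082393
cork [307.6 186.3] [ 0.5825  0.2207 98.6646 98.1576 71.7183]
turn [-0.   -0.02  0.02] shift [-0.02  0.07  2.32] | yaw -21.5 -> -21.6 pos [0.5939 0.2152 0.1197] q6 0.61 t 52.0 w 0.0853
steel [342. 300.] (299, 251, 89, 95) [5.721000e-01 9.220000e-02 1.199064e+02 9.399420e+01 6.852780e+01]
steel [319. 180.] (295, 164, 48, 40) [  0.596    0.2242  45.7792  38.1254 -23.1869]
```

```bash
python3 -c "
from h import *
d=look('wrist'); print(onz(d,319,189,.017),onz(d,319.5,215.5,.105)); 
for p in ([.594,.217,.105],[.594,.22,.105]): print(proj(d,p))
for p in ([.594,.217,.017],[.594,.22,.017]): print(proj(d,p))
r=d['frame'][:,319]; print([(v,r[v].tolist()) for v in range(158,246,4)])
r=d['frame'][214]; print([(u,r[u].tolist()) for u in range(292,348,4)])"
```

```text
[0.5947712  0.21893198 0.017     ] [0.59657778 0.22230294 0.105     ]
(np.float64(318.83598609709185), np.float64(223.6746306964692))
(np.float64(317.20406989813205), np.float64(219.81300533349813))
(np.float64(318.9928431757817), np.float64(191.07094817982122))
(np.float64(317.85834844931566), np.float64(188.2908240580167))
[(158, [240, 181, 109]), (162, [226, 166, 112]), (166, [240, 235, 227]), (170, [239, 233, 227]), (174, [239, 232, 227]), (178, [241, 235, 228]), (182, [219, 201, 193]), (186, [138, 84, 52]), (190, [136, 85, 46]), (194, [138, 84, 54]), (198, [141, 81, 52]), (202, [160, 94, 55]), (206, [167, 100, 57]), (210, [155, 91, 52]), (214, [151, 91, 56]), (218, [147, 87, 53]), (222, [143, 82, 47]), (226, [146, 85, 52]), (230, [150, 89, 55]), (234, [146, 85, 54]), (238, [167, 53, 37]), (242, [172, 45, 38])]
[(292, [242, 183, 106]), (296, [245, 190, 112]), (300, [143, 87, 53]), (304, [167, 98, 56]), (308, [168, 100, 59]), (312, [164, 96, 60]), (316, [155, 94, 56]), (320, [153, 91, 57]), (324, [149, 87, 51]), (328, [149, 86, 48]), (332, [150, 85, 55]), (336, [116, 71, 46]), (340, [232, 168, 99]), (344, [249, 198, 119])]
```

Emit:
apply_moves(commands=[-0.03,-0.15,0.3,0,-0.02,0,0,0,0.5,0,0,0,0,0,0.5,0,0,0,0,0,0.5,0,0,0,0,0,0.3,0,0,0,0,0,0.2,0,0,0,0,0,0,0,0,0])

```text
clock: 52.7
position: [0.5939, 0.2195, 0.0503]
ee_rot: [-0.0, 0.983, -0.186, -0.001]
contact_force: [-0.0, 0.3, 0.4]
width: 0.0854
```

Emit:
apply_moves(commands=[0,0,0,0,0,0,0,0,0,0,0,0,0,0,0,0,0,0,0,0,0,0,0,0,0,0,0,0,0,0,0,0,0,0,0,0,0,0,0,0,0,0,0,0,0,0,0,0], jaw=-1, newtons=70)

```text
clock: 53.5
position: [0.5943, 0.2197, 0.0517]
ee_rot: [-0.001, 0.983, -0.186, 0.0]
contact_force: [-2.1, 1.2, 5.6]
width: 0.026
```

```bash
python3 -c "
from h import *
s=manip.get_state(); print(s['width'],s['contact_force'],s['moment']); plan(.5948,.2197,.05,-21.6)"
```

```text
0.026025184514462115 [-2.13427903  1.20290953  5.60507123] [-0.0008559   0.28019798 -0.01803629]
turn [-0.01 -0.    0.02] shift [ 0.02 -0.01  0.06] | yaw -21.5 -> -21.6 pos [0.5943 0.2197 0.0517] q6 0.62 t 53.5 w 0.0260
```

Emit:
apply_moves(commands=[0,0,-0.5,0,0,0,0,0,-0.8,0,0,0,0,0,-0.9,0,0,0,0,0,-0.9,0,0,0,0,0,-0.6,0,0,0,0,0,0,0,0,0])

```text
clock: 54.1
position: [0.5958, 0.2197, 0.1638]
ee_rot: [-0.001, 0.983, -0.186, 0.002]
contact_force: [1.0, 0.7, -3.9]
width: 0.0259
```

```bash
python3 -c "
from h import *
s=manip.get_state(); print(s['width'],s['contact_force'],s['moment']); plan(.527,-.0224,.16,-21.6)
d=look('wrist','held.png');sd=look('side'); u,v=map(int,proj(sd,T()[:3,3])); 
a=cv2.resize(sd['frame'][max(v-80,0):max(v-80,0)+133,u-66:u+67],(400,400),interpolation=2); cv2.imwrite('pics/held2.png',np.hstack([a,d['frame'][:,120:520]])[:,:,::-1])"
```

```text
0.02592383879752842 [ 1.03115849  0.72370721 -3.93371334] [ 0.03131183 -0.06694966  0.0002804 ]
turn [-0.02 -0.02  0.02] shift [0.84 8.35 0.13] | yaw -21.5 -> -21.6 pos [0.5958 0.2197 0.1638] q6 0.62 t 54.1 w 0.0259
```

View pics/held2.png

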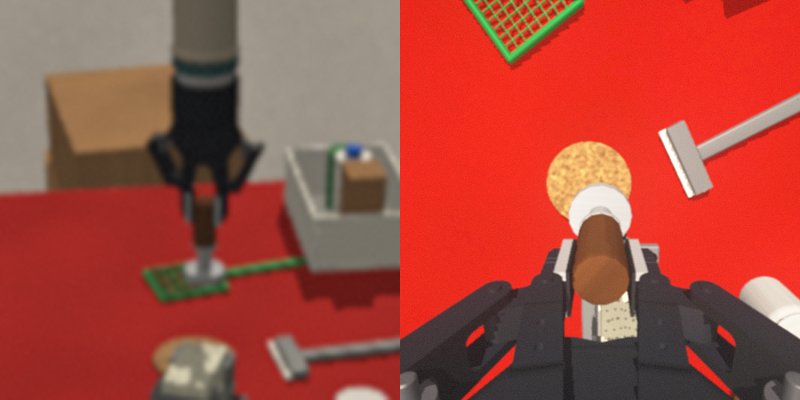

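The press is held upright over the coaster, and nothing else has moved.

```bash
python3 -c "
from h import *
d=dict(np.load('pics/held.png.npz')); E=d['E']; M=T()
h=cv2.cvtColor(d['frame'],cv2.COLOR_RGB2HSV); f=d['frame']
print([(v,f[v,320].tolist()) for v in range(178,222,3)])
row=f[205]; print([(u,row[u].tolist()) for u in list(range(284,296,2))+list(range(346,358,2))])
Ti=np.linalg.inv(M)
# predicted outline of the foot top (z tool=.0347) for y offset 0,-.003
for y in(0,-.003):
  P=[proj(d,(M@np.array([.024*np.cos(a),y+.024*np.sin(a),.0347,1]))[:3]) for a in np.linspace(0,6.28,60)]; P=np.array(P); print(y,P.min(0),P.max(0))
  P=[proj(d,(M@np.array([.014*np.cos(a),y+.014*np.sin(a),-.0533,1]))[:3]) for a in np.linspace(0,6.28,60)]; P=np.array(P); print('top',P.min(0),P.max(0))
print([(v,f[v,320].tolist()) for v in range(285,312,3)])
"
```

```text
[(178, [228, 163, 100]), (181, [213, 149, 91]), (184, [217, 206, 194]), (187, [243, 238, 231]), (190, [240, 234, 228]), (193, [243, 237, 229]), (196, [243, 236, 229]), (199, [241, 235, 228]), (202, [242, 237, 230]), (205, [234, 226, 220]), (208, [218, 208, 197]), (211, [216, 204, 193]), (214, [159, 117, 99]), (217, [140, 85, 56]), (220, [140, 87, 55])]
[(284, [243, 185, 110]), (286, [251, 204, 120]), (288, [247, 193, 112]), (290, [242, 205, 159]), (292, [243, 236, 231]), (294, [245, 238, 233]), (346, [240, 233, 227]), (348, [233, 227, 222]), (350, [227, 116, 109]), (352, [242, 55, 42]), (354, [242, 51, 40]), (356, [242, 52, 35])]
0 [285.34886025 185.73421207] [348.51340159 245.38038218]
top [285.71869047 252.47008745] [346.10239726 305.67802195]
-0.003 [285.20830697 181.74704404] [348.62200305 241.86468835]
top [285.49019062 246.37377634] [346.26522533 300.27352151]
[(285, [144, 89, 54]), (288, [141, 85, 52]), (291, [139, 85, 52]), (294, [146, 90, 59]), (297, [143, 88, 52]), (300, [142, 84, 52]), (303, [135, 81, 50]), (306, [223, 211, 185]), (309, [242, 234, 214])]
```

Emit:
apply_moves(commands=[0.1,0.93,0,0,0,0,0.1,0.93,0,0,0,0,0.1,0.93,0,0,0,0,0.1,0.93,0,0,0,0,0.1,0.93,0,0,0,0,0.1,0.93,0,0,0,0,0.1,0.93,0,0,0,0,0.1,0.93,0,0,0,0,0,0.9,0,0,0,0,0,0,0,0,0,0,0,0,0,0,0,0])

```text
clock: 55.3
position: [0.5239, -0.0223, 0.1601]
ee_rot: [-0.001, 0.982, -0.187, -0.002]
contact_force: [0.7, -0.1, -3.6]
width: 0.0261
```

```bash
python3 -c "
from h import *
plan(.527,-.0224,.125,-21.6)"
```

```text
turn [-0.    0.02  0.01] shift [ 0.1  -0.04  1.17] | yaw -21.5 -> -21.6 pos [ 0.5239 -0.0223  0.1601] q6 0.20 t 55.3 w 0.0261
```

The held-press view shows a camera bias of about 2 mm along tool x, so I'm aiming the TCP 2 mm to −x of the measured bay centres. Pressing the disc stack now.

Emit:
apply_moves(commands=[0.03,0,0.4,0,0.02,0.01,0,0,0.4,0,0,0,0,0,0.3,0,0,0,0,0,0.2,0,0,0,0,0,0.1,0,0,0,0,0,0,0,0,0])

```text
clock: 55.9
position: [0.5258, -0.0224, 0.1194]
ee_rot: [-0.0, 0.982, -0.187, 0.001]
contact_force: [-0.3, -0.0, -3.3]
width: 0.0262
```

```bash
python3 -c "
from h import *
s=manip.get_state(); print(s['contact_force'],s['moment']); plan(.5247,-.0226,.105,-21.6)"
```

```text
[-0.30990747 -0.01993306 -3.28947083] [0.00213784 0.0652014  0.01354665]
turn [-0.   -0.01  0.01] shift [-0.03  0.02  0.48] | yaw -21.5 -> -21.6 pos [ 0.5258 -0.0224  0.1194] q6 0.20 t 55.9 w 0.0262
```

Emit:
apply_moves(commands=[-0.03,0.02,0.08,0,0,0,0,0,0.08,0,0,0,0,0,0.08,0,0,0,0,0,0.08,0,0,0,0,0,0,0,0,0])

```text
clock: 56.4
position: [0.5252, -0.0229, 0.1102]
ee_rot: [0.0, 0.982, -0.187, 0.002]
contact_force: [0.1, 0.0, -3.3]
width: 0.0262
```

Emit:
apply_moves(commands=[0,0,0.08,0,0,0,0,0,0.08,0,0,0,0,0,0.08,0,0,0,0,0,0.08,0,0,0,0,0,0,0,0,0])

```text
clock: 56.9
position: [0.5247, -0.0228, 0.1002]
ee_rot: [-0.0, 0.982, -0.187, 0.001]
contact_force: [-0.5, -0.1, -3.9]
width: 0.026
```

Emit:
apply_moves(commands=[0,0,0.06,0,0,0,0,0,0.06,0,0,0,0,0,0.06,0,0,0,0,0,0,0,0,0])

```text
clock: 57.3
position: [0.525, -0.0228, 0.0964]
ee_rot: [-0.0, 0.982, -0.187, 0.002]
contact_force: [-2.9, -0.7, 7.6]
width: 0.0257
```

```bash
python3 -c "
from h import *
s=manip.get_state(); print(s['position'],s['contact_force'],s['moment'])
d=dict(np.load('pics/p5.npz'))
g=d['frame']; h=cv2.cvtColor(g,cv2.COLOR_RGB2HSV)
print([(u,h[196,u].tolist()) for u in list(range(272,296,2))+list(range(344,366,2))])
m=cv2.inRange(h,np.array((10,15,225)),np.array((45,110,255))); m=cv2.morphologyEx(m,cv2.MORPH_OPEN,np.ones((3,3)))
for c in cv2.findContours(m,0,cv2.CHAIN_APPROX_NONE)[0]:
  if cv2.contourArea(c)>1500:
    u=cen(c)
    if 270<u[0]<370:
      print(np.round(u),cv2.boundingRect(c))
      for z in(.05,.06,.068,.075,.082,.09): print(z,np.round(rect(d,c,z),4))
"
```

```text
[ 0.5250412  -0.02276084  0.09640911] [-2.86212711 -0.71033136  7.55317447] [0.08487301 0.60319481 0.01632674]
[(272, [2, 218, 221]), (274, [2, 138, 204]), (276, [15, 36, 172]), (278, [11, 36, 169]), (280, [9, 56, 104]), (282, [9, 43, 112]), (284, [20, 53, 196]), (286, [25, 35, 246]), (288, [24, 37, 246]), (290, [24, 37, 245]), (292, [24, 37, 245]), (294, [24, 38, 244]), (344, [16, 62, 219]), (346, [20, 56, 228]), (348, [23, 38, 244]), (350, [24, 37, 245]), (352, [21, 56, 181]), (354, [14, 39, 131]), (356, [14, 36, 165]), (358, [5, 68, 180]), (360, [2, 197, 221]), (362, [2, 212, 220]), (364, [2, 215, 221])]
[318. 196.] (285, 164, 67, 65)
0.05 [ 5.26600e-01 -2.77000e-02  6.80316e+01  6.79210e+01  6.84212e+01]
0.06 [ 5.27700e-01 -2.51000e-02  6.56099e+01  6.55033e+01  6.84209e+01]
0.068 [ 5.28500e-01 -2.30000e-02  6.36725e+01  6.35691e+01  6.84211e+01]
0.075 [ 5.29200e-01 -2.12000e-02  6.19774e+01  6.18767e+01  6.84212e+01]
0.082 [ 5.29900e-01 -1.93000e-02  6.02822e+01  6.01842e+01  6.84210e+01]
0.09 [ 5.30700e-01 -1.72000e-02  5.83448e+01  5.82500e+01  6.84212e+01]
[318.  67.] (287, 8, 63, 121)
0.05 [5.70400e-01 8.24000e-02 9.96450e+01 5.52108e+01 6.82309e+01]
0.06 [5.69800e-01 8.11000e-02 9.60980e+01 5.32455e+01 6.82308e+01]
0.068 [5.69400e-01 8.01000e-02 9.32604e+01 5.16733e+01 6.82309e+01]
0.075 [5.69000e-01 7.92000e-02 9.07775e+01 5.02975e+01 6.82308e+01]
0.082 [5.68600e-01 7.82000e-02 8.82945e+01 4.89219e+01 6.82309e+01]
0.09 [5.68200e-01 7.72000e-02 8.54569e+01 4.73496e+01 6.82310e+01]
```

Contact came about 15 mm lower than expected. I'll use the last picture to understand why.

```bash
python3 -c "
from h import *
sd=look('side');d=look('wrist','prs.png')
u,v=map(int,proj(sd,[.53,0,.08])); print(u,v)
a=cv2.resize(sd['frame'][v-50:v+50,u-50:u+50],(400,400),interpolation=2); b=d['frame'][100:340,200:440]; b=cv2.resize(b,(400,400),interpolation=2)
cv2.imwrite('pics/prs2.png',np.hstack([a,b])[:,:,::-1])"
```

```text
323 201
```

View pics/prs2.png

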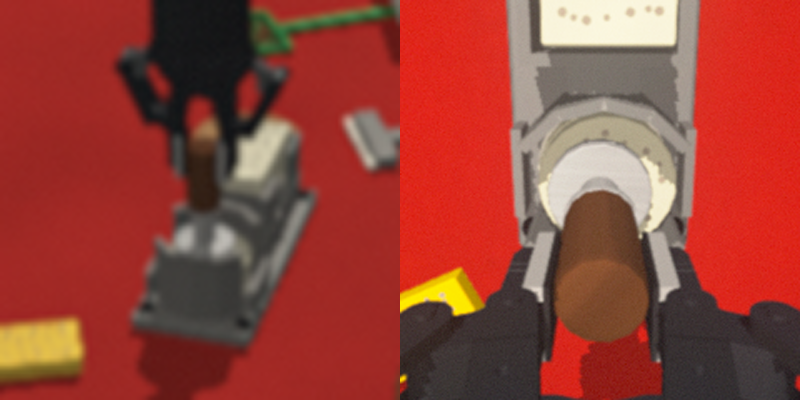

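The picture shows the foot on the discs inside the bay, with the stack apparently already down: the foot underside works out at about 0.050. The foot is about 2 mm off to −x because I took the bias correction the wrong way. I'll lift, recentre and press again.

Emit:
apply_moves(commands=[0,0,-0.3,0,0,0,0,0,-0.5,0,0,0,0.067,-0.033,0,0,0,0,0,0,0,0,0,0,0,0,0.4,0,0,0,0,0,0.2,0,0,0,0,0,0.1,0,0,0,0,0,0.1,0,0,0,0,0,0,0,0,0])

```text
clock: 58.3
position: [0.5262, -0.0223, 0.0964]
ee_rot: [-0.0, 0.982, -0.187, 0.0]
contact_force: [-3.4, 1.2, 8.9]
width: 0.0262
```

Emit:
apply_moves(commands=[0,0,0.08,0,0,0,0,0,0.04,0,0,0,0,0,0,0,0,0,0,0,0,0,0,0])

```text
clock: 58.7
position: [0.5267, -0.0222, 0.096]
ee_rot: [-0.0, 0.982, -0.187, 0.002]
contact_force: [-7.5, 2.0, 28.1]
width: 0.026
```

```bash
python3 -c "
from h import *
s=manip.get_state(); print(s['position'],s['contact_force'],s['moment']);plan(.5267,-.0224,.1,-21.6)"
```

```text
[ 0.52667887 -0.02219938  0.0959594 ] [-7.46252712  1.9520409  28.05777304] [ 0.48614859  2.1493532  -0.00884267]
turn [-0.01 -0.02  0.01] shift [ 0.    0.01 -0.13] | yaw -21.5 -> -21.6 pos [ 0.5267 -0.0222  0.096 ] q6 0.20 t 58.7 w 0.0260
```

The round grate is bottomed: solid at the same height (TCP 0.096) after lifting and re-pressing at 28 N, so the catch holds it. Next the oblong bay.

Emit:
apply_moves(commands=[0,0,-0.4,0,0,0,0,0,-0.9,0,0,0,0,0,-0.9,0,0,0,0,-0.9,0,0,0,0,0,-0.9,0,0,0,0,0,-0.9,0,0,0,0,0,-0.9,0,0,0,0,0,0,0,0,0,0,0,0,0,0,0,0])

```text
clock: 59.6
position: [0.5664, 0.0781, 0.1569]
ee_rot: [0.0, 0.983, -0.186, 0.001]
contact_force: [-0.5, -0.5, -4.0]
width: 0.0261
```

```bash
python3 -c "
from h import *
plan(.5671,.0799,.135,-21.6)"
```

```text
turn [ 0.   -0.01  0.02] shift [ 0.   -0.07  0.73] | yaw -21.5 -> -21.6 pos [0.5664 0.0781 0.1569] q6 0.39 t 59.6 w 0.0261
```

Emit:
apply_moves(commands=[0,-0.07,0.4,0,0,0.02,0,0,0.3,0,0,0,0,0,0.05,0,0,0,0,0,0,0,0,0])

```text
clock: 60.0
position: [0.5668, 0.0792, 0.1343]
ee_rot: [0.0, 0.982, -0.189, 0.0]
contact_force: [-0.1, -0.3, -3.2]
width: 0.0261
```

Emit:
apply_moves(commands=[0,0,0.1,0,0,0,0,0,0.1,0,0,0,0,0,0.1,0,0,0,0,0,0,0,0,0])

```text
clock: 60.4
position: [0.5674, 0.0798, 0.1259]
ee_rot: [0.0, 0.982, -0.188, 0.001]
contact_force: [-0.0, 0.4, -3.3]
width: 0.0263
```

Emit:
apply_moves(commands=[0,0,0.1,0,0,0,0,0,0.1,0,0,0,0,0,0.1,0,0,0,0,0,0,0,0,0])

```text
clock: 60.8
position: [0.5676, 0.0798, 0.1172]
ee_rot: [-0.0, 0.982, -0.188, 0.002]
contact_force: [-0.7, -0.2, -4.0]
width: 0.0261
```

```bash
python3 -c "
from h import *
s=manip.get_state(); print(s['position'],s['contact_force'],s['moment']);plan(.5671,.0799,.11,-21.6)"
```

```text
[0.56756786 0.07984958 0.11721491] [-0.65965346 -0.17492283 -3.98869877] [ 0.03884287 -0.0306857  -0.04674412]
turn [-0.   -0.02 -0.01] shift [-0.02  0.    0.24] | yaw -21.7 -> -21.6 pos [0.5676 0.0798 0.1172] q6 0.40 t 60.8 w 0.0261
```

Emit:
apply_moves(commands=[-0.02,0,0.08,0,0,0,0,0,0,0,0,0])

```text
clock: 61.0
position: [0.5668, 0.08, 0.1143]
ee_rot: [0.0, 0.982, -0.188, 0.001]
contact_force: [-0.3, 0.5, -4.2]
width: 0.0264
```

Emit:
apply_moves(commands=[0,0,0.06,0,0,0,0,0,0,0,0,0])

```text
clock: 61.2
position: [0.5666, 0.08, 0.1124]
ee_rot: [0.0, 0.982, -0.188, 0.001]
contact_force: [-1.0, 0.4, -3.9]
width: 0.0264
```

Emit:
apply_moves(commands=[0,0,0.06,0,0,0,0,0,0,0,0,0])

```text
clock: 61.4
position: [0.5669, 0.08, 0.1108]
ee_rot: [0.0, 0.982, -0.188, 0.001]
contact_force: [-0.5, 0.6, -3.4]
width: 0.0262
```

Emit:
apply_moves(commands=[0,0,0.04,0,0,0,0,0,0,0,0,0])

```text
clock: 61.6
position: [0.5671, 0.0801, 0.1105]
ee_rot: [-0.0, 0.982, -0.188, 0.002]
contact_force: [-0.8, 0.3, 0.4]
width: 0.026
```

Contact again came low with no spring travel felt, so the stacks' actual heights need checking. I'll lift and move clear.

Emit:
apply_moves(commands=[0,0,-0.5,0,0,0,0,0,-0.9,0,0,0,0,0,-0.7,0,0,0,0,0.95,0,0,0,0,0,0.95,0,0,0,0,0,0.95,0,0,0,0,0,0.95,0,0,0,0,0,0.95,0,0,0,0,0,0.95,0,0,0,0,0,0,0,0,0,0,0,0,0,0,0,0])

```text
clock: 62.7
position: [0.5034, -0.079, 0.1727]
ee_rot: [-0.0, 0.982, -0.189, 0.001]
contact_force: [0.4, -0.1, -3.6]
width: 0.0262
```

```bash
cat > st.py <<'E'
from h import *
d=look('wrist','st.png'); print(T()[:3,3])
h=cv2.cvtColor(d['frame'],cv2.COLOR_RGB2HSV)
m=cv2.inRange(h,np.array((10,15,225)),np.array((45,110,255))); m=cv2.morphologyEx(m,cv2.MORPH_OPEN,np.ones((3,3)))
for c in cv2.findContours(m,0,cv2.CHAIN_APPROX_NONE)[0]:
  if cv2.contourArea(c)>800:
    u=cen(c)
    if 240<u[0]<420:
      print(np.round(u),cv2.boundingRect(c))
      for z in(.05,.058,.064,.068,.075,.082): print(z,np.round(rect(d,c,z),4))
E
python3 st.py
```

```text
[ 0.5037056  -0.07849432  0.17281637]
[322. 135.] (289, 110, 66, 51)
0.05 [ 5.26200e-01 -2.95000e-02  5.52276e+01  5.50087e+01 -6.82509e+01]
0.058 [ 5.26300e-01 -2.90000e-02  5.36990e+01  5.34862e+01 -6.82510e+01]
0.064 [ 5.26300e-01 -2.86000e-02  5.25526e+01  5.23443e+01 -6.82509e+01]
0.068 [ 5.26400e-01 -2.84000e-02  5.17883e+01  5.15830e+01 -6.82509e+01]
0.075 [ 5.26500e-01 -2.80000e-02  5.04507e+01  5.02509e+01 -6.82511e+01]
0.082 [ 5.26600e-01 -2.76000e-02  4.91133e+01  4.89187e+01 -6.82509e+01]
[322.  25.] (293, 0, 59, 52)
0.05 [  0.5608   0.0585  51.6773  40.2266 -21.8151]
0.058 [  0.5599   0.0565  50.247   39.1132 -21.815 ]
0.064 [  0.5593   0.055   49.1743  38.2782 -21.8152]
0.068 [  0.5589   0.054   48.4592  37.7215 -21.8152]
0.075 [  0.5581   0.0523  47.2076  36.7473 -21.815 ]
0.082 [  0.5574   0.0506  45.9561  35.7731 -21.8151]
```

Image sizes show both stacks now about 18 mm lower than before, so both are down. I'll give the oblong stack one firmer centred press to be sure.

Emit:
apply_moves(commands=[0,-0.95,0,0,0,0,0,-0.95,0,0,0,0,0,-0.95,0,0,0,0,0,-0.95,0,0,0,0,0,-0.95,0,0,0,0,0,-0.95,0,0,0,0,0,0,0,0,0,0,0,0,0,0,0,0])

```text
clock: 63.55
position: [0.5667, 0.0816, 0.1725]
ee_rot: [0.0, 0.982, -0.187, 0.001]
contact_force: [-0.1, 0.2, -3.6]
width: 0.026
```

```bash
python3 -c "
from h import *
plan(.5671,.0799,.115,-21.6)"
```

```text
turn [-0.   -0.01  0.01] shift [0.03 0.05 1.92] | yaw -21.5 -> -21.6 pos [0.5667 0.0816 0.1725] q6 0.40 t 63.5 w 0.0260
```

Emit:
apply_moves(commands=[0.03,0.04,0.7,0,0,0,0,0,0.7,0,0,0,0,0,0.4,0,0,0,0,0,0.1,0,0,0,0,0,0.1,0,0,0,0,0,0,0,0,0])

```text
clock: 64.15
position: [0.5679, 0.0784, 0.1135]
ee_rot: [-0.0, 0.982, -0.188, 0.002]
contact_force: [0.4, -0.0, -3.7]
width: 0.0261
```

Emit:
apply_moves(commands=[0,0,0.1,0,0,0,0,0,0.06,0,0,0,0,0,0,0,0,0,0,0,0,0,0,0])

```text
clock: 64.55
position: [0.5687, 0.0786, 0.1104]
ee_rot: [-0.0, 0.982, -0.188, 0.003]
contact_force: [-0.8, -0.2, 6.1]
width: 0.0264
```

Emit:
apply_moves(commands=[-0.04,-0.02,0.06,0,0,0,0,0,0.06,0,0,0,0,0,0,0,0,0])

```text
clock: 64.85
position: [0.5692, 0.0795, 0.1101]
ee_rot: [-0.001, 0.982, -0.188, 0.005]
contact_force: [-3.0, -0.3, 21.3]
width: 0.0264
```

Emit:
apply_moves(commands=[0,0,-0.3,0,0,0,0,0,-0.8,0,0,0,0,0,-0.9,0,0,0,0,-0.9,0,0,0,0,0,-0.9,0,0,0,0,0,-0.9,0,0,0,0,0,-0.9,0,0,0,0,0,0,0,0,0,0,0,0,0,0,0,0])

```text
clock: 65.75
position: [0.6059, 0.1802, 0.1639]
ee_rot: [0.001, 0.982, -0.188, 0.001]
contact_force: [-0.2, -0.7, -5.1]
width: 0.0259
```

```bash
python3 -c "
from h import *
plan(.582,.2205,.06,-21.6)
d=look('wrist'); print(manip.get_state()['contact_force'])
for c in blobs(d,(10,60,150),(24,190,255),800,20000):
  print('cork',np.round(cen(c),1),cv2.boundingRect(c),np.round(rect(d,cv2.convexHull(c),.005),4))"
```

```text
turn [ 0.01 -0.01 -0.  ] shift [-1.24 -0.95  3.46] | yaw -21.6 -> -21.6 pos [0.6059 0.1802 0.1639] q6 0.56 t 65.8 w 0.0259
[ 0.14316244 -0.09414503 -3.70468138]
cork [287.  152.8] (244, 110, 88, 88) [ 0.5823  0.2222 98.5696 94.9316  6.2711]
```

Emit:
apply_moves(commands=[-0.6,-0.48,0.2,0,0,0,-0.62,-0.48,0.4,0,0,0,0,0,0.7,0,0,0,0,0,0.7,0,0,0,0,0,0.7,0,0,0,0,0,0.5,0,0,0,0,0,0.2,0,0,0,0,0,0.1,0,0,0,0,0,0,0,0,0])

```text
clock: 66.7
position: [0.5835, 0.2198, 0.0599]
ee_rot: [-0.0, 0.982, -0.189, 0.002]
contact_force: [0.2, 0.3, -4.6]
width: 0.0262
```

Emit:
apply_moves(commands=[0,0,0.06,0,0,0,0,0,0.06,0,0,0,0,0,0,0,0,0])

```text
clock: 67.0
position: [0.5834, 0.2202, 0.0563]
ee_rot: [-0.0, 0.982, -0.188, 0.002]
contact_force: [0.2, 0.1, -3.9]
width: 0.0261
```

```bash
python3 -c "
from h import *
plan(.583,.2205,.0517,-21.6); print(manip.get_state()['contact_force'])"
```

```text
turn [-0.01 -0.02 -0.01] shift [-0.02 -0.01  0.15] | yaw -21.7 -> -21.6 pos [0.5834 0.2202 0.0563] q6 0.63 t 67.0 w 0.0261
[ 0.17077486  0.05291952 -3.85313246]
```

Emit:
apply_moves(commands=[0,0,0.06,-0.01,-0.02,0,0,0,0.06,0,0,0,0,0,0.03,0,0,0,0,0,0,0,0,0])

```text
clock: 67.4
position: [0.5833, 0.2203, 0.0518]
ee_rot: [0.0, 0.982, -0.188, -0.0]
contact_force: [-0.8, -0.4, -1.0]
width: 0.0263
```

Emit:
apply_moves(commands=[0,0,0.02,0,0,0,0,0,0,0,0,0])

```text
clock: 67.6
position: [0.5834, 0.2203, 0.0517]
ee_rot: [0.0, 0.982, -0.188, 0.0]
contact_force: [-2.9, -0.1, 4.5]
width: 0.026
```

Emit:
apply_moves(commands=[0,0,0,0,0,0,0,0,0,0,0,0,0,0,0,0,0,0,0,0,0,0,0,0,0,0,0,0,0,0,0,0,0,0,0,0,0,0,0,0,0,0,0,0,-0.3,0,0,0,0,0,-0.7,0,0,0,0,0,-0.8,0,0,0,0,0,-0.8,0,0,0,0,0,-0.8,0,0,0,0,0,-0.3,0,0,0,0,0,0,0,0,0], jaw=1)

```text
clock: 69.0
position: [0.5844, 0.2206, 0.1638]
ee_rot: [-0.0, 0.982, -0.188, 0.002]
contact_force: [-0.0, -0.5, -1.0]
width: 0.0852
```

Emit:
apply_moves(commands=[0,0.95,0,0,0,0,0,0.95,0,0,0,0,0,0.95,0,0,0,0,0,0.95,0,0,0,0,0,0.95,0,0,0,0,0,0.95,0,0,0,0,0,0.95,0,0,0,0,0,0.95,0,0,0,0,0,0,0,0,0,0,0,0,0,0,0,0])

```text
clock: 70.0
position: [0.4983, 0.0083, 0.1611]
ee_rot: [0.0, 0.982, -0.189, -0.001]
contact_force: [-0.4, 0.2, -0.2]
width: 0.0852
```

```bash
python3 st.py; python3 -c "
from h import *
d=look('wrist'); tamper(d)
t=look('top','end.png')
for c in blobs(t,(10,60,100),(22,190,255),200,1500)[:4]: print('cork',np.round(cen(c)),np.round(rect(t,c,.005),3))
f=t['frame'].astype(int); a=cv2.imread('pics/top0.png')[:,:,::-1].astype(int); m=(abs(f-a).sum(2)>90).astype(np.uint8)
n,l,s,c=cv2.connectedComponentsWithStats(cv2.morphologyEx(m,cv2.MORPH_OPEN,np.ones((3,3)))); print([(c[i].round().tolist(),int(s[i,4])) for i in range(1,n) if s[i,4]>25])"
```

```text
[0.49871649 0.0088078  0.16132028]
[359. 214.] (328, 192, 63, 45)
0.05 [ 5.26200e-01 -2.94000e-02  5.45951e+01  5.44290e+01 -6.87675e+01]
0.058 [ 5.26200e-01 -2.64000e-02  5.30199e+01  5.28587e+01 -6.87676e+01]
0.064 [ 5.26200e-01 -2.42000e-02  5.18385e+01  5.16809e+01 -6.87676e+01]
0.068 [ 5.26200e-01 -2.26000e-02  5.10509e+01  5.08957e+01 -6.87677e+01]
0.075 [ 5.26200e-01 -2.00000e-02  4.96728e+01  4.95217e+01 -6.87675e+01]
0.082 [ 5.26200e-01 -1.74000e-02  4.82945e+01  4.81476e+01 -6.87676e+01]
[365.  89.] (336, 35, 62, 110)
0.05 [5.70500e-01 7.88000e-02 9.28058e+01 5.26830e+01 6.82272e+01]
0.058 [5.69200e-01 7.87000e-02 9.01282e+01 5.11631e+01 6.82272e+01]
0.064 [5.68200e-01 7.86000e-02 8.81201e+01 5.00231e+01 6.82272e+01]
0.068 [5.67500e-01 7.85000e-02 8.67812e+01 4.92631e+01 6.82272e+01]
0.075 [5.66400e-01 7.84000e-02 8.44383e+01 4.79331e+01 6.82272e+01]
0.082 [5.65300e-01 7.83000e-02 8.20955e+01 4.66031e+01 6.82272e+01]
brown [419.2 287.2] (404, 250, 37, 74) top by lower end [ 0.5509 -0.1138  0.105 ] diam mm 30.169544742188595
cork [ 28.1 308.5] [ 6.590000e-02 -2.230000e-02  1.661182e+02  7.944150e+01  5.028020e+01]
cork [246. 184.] [ 0.581  0.222 97.472 96.242  0.813]
cork [172. 181.] [  0.596   0.426 115.164  92.273  13.451]
cork [140.  83.] [  0.867   0.528 104.429 103.41   89.656]
[([308.0, 281.0], 15470), ([473.0, 178.0], 754), ([242.0, 172.0], 58), ([242.0, 182.0], 71), ([422.0, 204.0], 778), ([327.0, 212.0], 673), ([475.0, 229.0], 589), ([187.0, 230.0], 568), ([421.0, 250.0], 827), ([43.0, 377.0], 1892), ([324.0, 374.0], 559), ([8.0, 388.0], 109), ([340.0, 389.0], 431), ([325.0, 397.0], 85)]
```

```bash
python3 -c "
from h import *
t=look('top'); print('pred top',proj(t,[.582,.2205,.105]),'pred base of handle',proj(t,[.582,.2205,.045]))
for c in blobs(t,(0,80,40),(20,190,150),15,400):
  u=cen(c)
  if 220<u[0]<270 and 155<u[1]<210: print('handle',np.round(u,1),cv2.boundingRect(c))
print(manip.get_state()['contact_force'], manip.sign_off())"
```

```text
pred top (np.float64(239.1333003317502), np.float64(176.49066494193534)) pred base of handle (np.float64(243.43782245214763), np.float64(180.6881881362665))
handle [261.6 187.7] (251, 178, 21, 18)
handle [240.3 178.1] (235, 172, 12, 13)
the job is handed in; nothing more can be done
[ 0.10476721 -0.26445856 -0.61733116] None
```

The job is done and handed in at about 70 s: two discs are in the round bay, three bars are in the oblong bay, and both stacks are pressed down. The hand press is back upright on its coaster.

**Last checks**
- **Round stack:** it met the press solidly at bottomed height at 28 N, and was still down after lifting away.
- **Oblong stack:** it met the press solidly at bottomed height at 21 N. The final view gave the bars 50.0 × 88.1 mm at the bottomed height of 0.064 m, close to their true 50 × 90 mm.
- **Hand press:** the handle top appears within 2 pixels of where an upright press centred on the coaster should be.
- **Bystanders:** comparing start and end top views, only the discs, bars, cassette contents, press and arm changed. The jar, dish, canister, scraper, net and look-alike bars stayed put.

**What went wrong or disagreed**
- **Finger reach:** the fingers end about 24 mm or more behind the reported TCP, so the first closings missed disc 1. One bar grasp slid off and shifted that bar about 15 mm before I regrasped it.
- **First round press:** it was about 2 mm or more off centre, because I applied a camera bias in the wrong direction. I recentred and pressed again.
- **Spring forces:** I did not see the expected spring and catch forces while either grate went down. I judged "bottomed" from the contact height and image size. No direct reading shows that the grates are level.

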